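# Ready the grinder and set out the coffee cups

### The job

Get the coffee corner ready for the first round: unscrew the red cap from the grinder's neck (counter-clockwise, regripping until it comes free, never wrenching it off) and stand it, open side down, on the slate round at the end of the low shelf, then push the washed burr insert down into the open neck, upright, until its steel top is flush with the rim. Stand all the cups upright on the shelf's cork rounds, one centred on each, in a row that starts next to the cap and leaves no round empty between them. Leave the jebena, the hopper and the sugar bowl where they are; I will fit the hopper and fill it afterwards.

Things in the scene. Friction and masses are not known exactly. Their poses are not given: they have to be found in the camera images.
- grinder: Cream plastic grinder fixed to the counter; origin under its centre on the neck's axis, z up. Base 150 x 130 mm, housing 155 mm tall, head 104 mm across. From the head a threaded neck stands 20 mm up, 46 mm across (54 over the threads); at the start the screw cap hides it. A sprung black seal ring lies at the neck's foot.
- throat (a point): Centre of the round mouth of the grinder's neck, level with its rim, 175 mm above the counter; z up. Below it is the burr seat: a round recess 37 mm across and 18 mm deep, flat floor, plain straight walls.
- cap_mid (a point): Centre, half-way up, of the red ribbed screw cap: 64 mm across, 30 mm tall, 50 g, open below with a 3 mm wall. z up; starts 2 mm below the throat point. Two-start right-hand thread: counter-clockwise from above it rises 2.2 mm per rad and comes free after about 3.9 rad; until then the thread holds it down. The first half rad is stiff (up to 0.4 N m) because the seal pushes the cap up against the thread.
- burr_mid (a point): Centre, half-way up (18 mm), of the burr insert: a round steel body 34 mm across, 18 mm tall, foot bevelled 3 mm, and on it an orange grip tab 18 mm tall, 10 mm thick along its x, 24 mm wide along its y. So this point is the centre of the steel top face, where the tab begins. z up, 110 g. Starts upright on the wooden board, tab up.
- shelf: Low light-wood shelf fixed to the counter; origin under its centre. 130 mm deep (its x), 390 mm long (its y), top face 45 mm above the counter. Five inlaid rounds, 64 mm across, flush with the top, lie in a line along its middle, 75 mm apart: a dark slate one at the +y end, then four of cork.
- mark0 (a point): Centre, on the top face, of the shelf's dark slate round (+y end): the place for the cap. z up, y along the shelf.
- mark1 (a point): Centre, on the shelf's top face, of the cork round number 1 counted from the slate round (75 mm from its centre).
- mark2 (a point): Centre, on the shelf's top face, of the cork round number 2 counted from the slate round (150 mm from its centre).
- mark3 (a point): Centre, on the shelf's top face, of the cork round number 3 counted from the slate round (225 mm from its centre).
- mark4 (a point): Centre, on the shelf's top face, of the cork round number 4 counted from the slate round (300 mm from its centre).
- cup1_mid (a point): Centre, half-way up (25 mm), of a small white handleless cup (sini) with a blue band: 50 mm tall, 62 mm across its rim and upper 22 mm, narrowing to a 38 mm foot, wall 3.5 mm, open above, 90 g. z up. Two to four cups are present (None: absent); they start upright on the fixed wooden board, whose top is 18 mm above the counter.
- cup2_mid (a point): Centre, half-way up (25 mm), of a small white handleless cup (sini) with a blue band: 50 mm tall, 62 mm across its rim and upper 22 mm, narrowing to a 38 mm foot, wall 3.5 mm, open above, 90 g. z up. Two to four cups are present (None: absent); they start upright on the fixed wooden board, whose top is 18 mm above the counter.
- cup3_mid (a point): Centre, half-way up (25 mm), of a small white handleless cup (sini) with a blue band: 50 mm tall, 62 mm across its rim and upper 22 mm, narrowing to a 38 mm foot, wall 3.5 mm, open above, 90 g. z up. Two to four cups are present (None: absent); they start upright on the fixed wooden board, whose top is 18 mm above the counter.
- cup4_mid (a point): Centre, half-way up (25 mm), of a small white handleless cup (sini) with a blue band: 50 mm tall, 62 mm across its rim and upper 22 mm, narrowing to a 38 mm foot, wall 3.5 mm, open above, 90 g. z up. Two to four cups are present (None: absent); they start upright on the fixed wooden board, whose top is 18 mm above the counter.
- jebena: Black clay coffee pot, 222 mm tall, 136 mm across the belly, spout and handle reaching 104 mm and 81 mm from its axis; origin under its centre. Stands on the counter on the other side from the grinder. To be left alone.
- hopper: The grinder's amber hopper with a cream hinged flap on top, 122 mm across, 125 mm tall; origin under its centre. To be left alone.
- sugar: Blue ceramic sugar bowl with its lid, 90 mm across, 86 mm tall; origin under its centre. To be left alone.
Mind the look-alikes: they are no part of the job. What is shaped like the part that bears cup2_mid but yellow is not meant.

How it is judged:
On the way, in this order (a step that is already met when the one before it is completed fails the run):
1. the cap has been unscrewed and lifted off the grinder's neck (horizontal distance between cap_mid and throat above 0.06 m), for 0.2 s.
2. the burr insert is pressed flush into the grinder's neck (horizontal distance between burr_mid and throat below 0.004 m and z of burr_mid in the frame of throat between -0.003 and 0.002 m and angle between burr_mid's own z axis and vertical below 0.08 rad), for 0.3 s.
At the end, for the whole second after the job is handed in: Cap at rest, open side down, within 14 mm of the slate round's centre; burr upright in the neck, its steel top within 2 mm above or 3 mm below the rim; every cup upright, at rest, within 14 mm of a cork round's centre, the occupied rounds running from the one next to the cap without a gap (all of step 2 and horizontal distance between cap_mid and mark0 below 0.014 m and z of cap_mid in the frame of mark0 between 0.011 and 0.019 m and angle between each of cap_mid, cup1_mid, cup2_mid, cup3_mid, cup4_mid's own z axis and vertical below 0.12 rad and linear speed of each of cap, cup1, cup2, cup3, cup4 below 0.02 m/s and (horizontal distance between cup1_mid and mark1 below 0.014 m or (horizontal distance between cup1_mid and mark2 below 0.014 m and horizontal distance between any of cup2_mid, cup3_mid, cup4_mid and mark1 below 0.014 m) or (horizontal distance between cup1_mid and mark3 below 0.014 m and horizontal distance between any of cup2_mid, cup3_mid, cup4_mid and mark2 below 0.014 m) or (horizontal distance between cup1_mid and mark4 below 0.014 m and horizontal distance between any of cup2_mid, cup3_mid, cup4_mid and mark3 below 0.014 m)) and z of cup1_mid in the frame of shelf between 0.066 and 0.074 m and (horizontal distance between cup2_mid and mark1 below 0.014 m or (horizontal distance between cup2_mid and mark2 below 0.014 m and horizontal distance between any of cup1_mid, cup3_mid, cup4_mid and mark1 below 0.014 m) or (horizontal distance between cup2_mid and mark3 below 0.014 m and horizontal distance between any of cup1_mid, cup3_mid, cup4_mid and mark2 below 0.014 m) or (horizontal distance between cup2_mid and mark4 below 0.014 m and horizontal distance between any of cup1_mid, cup3_mid, cup4_mid and mark3 below 0.014 m)) and z of cup2_mid in the frame of shelf between 0.066 and 0.074 m and (horizontal distance between cup3_mid and mark1 below 0.014 m or (horizontal distance between cup3_mid and mark2 below 0.014 m and horizontal distance between any of cup1_mid, cup2_mid, cup4_mid and mark1 below 0.014 m) or (horizontal distance between cup3_mid and mark3 below 0.014 m and horizontal distance between any of cup1_mid, cup2_mid, cup4_mid and mark2 below 0.014 m) or (horizontal distance between cup3_mid and mark4 below 0.014 m and horizontal distance between any of cup1_mid, cup2_mid, cup4_mid and mark3 below 0.014 m)) and z of cup3_mid in the frame of shelf between 0.066 and 0.074 m and (horizontal distance between cup4_mid and mark1 below 0.014 m or (horizontal distance between cup4_mid and mark2 below 0.014 m and horizontal distance between any of cup1_mid, cup2_mid, cup3_mid and mark1 below 0.014 m) or (horizontal distance between cup4_mid and mark3 below 0.014 m and horizontal distance between any of cup1_mid, cup2_mid, cup3_mid and mark2 below 0.014 m) or (horizontal distance between cup4_mid and mark4 below 0.014 m and horizontal distance between any of cup1_mid, cup2_mid, cup3_mid and mark3 below 0.014 m)) and z of cup4_mid in the frame of shelf between 0.066 and 0.074 m); the robot touches nothing.
It fails at once if the cap is wrenched against the grinder's thread with more than 80 N (contact force between cap and grinder above 80 N).
It fails at once if the jebena (coffee pot) is moved more than 3 cm or tipped over (distance of jebena from where it was at the start of the episode above 0.03 m or angle between jebena's own z axis and vertical above 0.5 rad).
It fails at once if the hopper is moved more than 3 cm or tipped over (distance of hopper from where it was at the start of the episode above 0.03 m or angle between hopper's own z axis and vertical above 0.5 rad).
It fails at once if the sugar bowl is moved more than 3 cm or tipped over (distance of sugar from where it was at the start of the episode above 0.03 m or angle between sugar's own z axis and vertical above 0.5 rad).
Of cup1, cup2, cup3, cup4 only 2 to 4 are there at a start; the rules pass over those that are not, and their reading is None.
At some moment in a run one of cup1, cup2, cup3, cup4 may be knocked a few centimetres aside while the robot is not near it.
It also fails if it takes over 210 s, if anything falls off the work surface, if the arm or the gripper's body presses on something with over 40 N, if the wrist force passes 120 N, or if a joint passes its speed limit or range.

### The arm

A 6-joint arm with a two-finger parallel gripper is mounted at the origin on the work surface. World frame = base frame: x ahead of the robot, y to its left, z up, the work surface at z = 0. Lengths are in m, angles in rad, forces in N, time in s.
With the tool pointing down it reaches from about 0.375 to 0.9 m from the base axis. Payload 3.1 kg.
Tool frame: the origin (TCP) lies at the very end of the fingers, on their centre line; the grasp point (between the pads) lies 19 mm behind it (grip_depth is the distance from the TCP to the grasp point, in m); z points along the fingers, y is the line along which they close (so a half turn about z gives the same grasp; the last joint's range is limited). The gripper opens to 85 mm and grips with 20 to 120 N. Pads are 22 mm wide; open, the fingers measure 114 mm over their backs; the gripper's body (76 mm by 85 mm) begins 54 mm behind the grasp point. The pads swing forward as they close: fully open they stand 13 mm farther back than shut.
Start: joints at [-1.47, 0.527, 1.433, -0, 1.181, -0.178], TCP at [0.172, -0.601, 0.231] pointing down, gripper open.
Joint ranges: [-3.08, 3.08], [-0.75, 2.2], [0.22, 2.44], [-1.43, 4.57], [0, 2.65], [-2.85, 2.85]. Speed limits (rad/s): [2.79, 2.79, 3.14, 3.14, 3.14, 3.14].

### API

Orientations are given as a unit quaternion [x, y, z, w].
In Python, from station import * gives the robot as it stands.
- The arm moves only by the tool apply_moves, never from a script. Its argument "plan" is a list of rows, each a list of 7 numbers: the shift along the tool's x, y, z in m, then the turn, a rotation vector about the tool's x, y, z in rad, then the gripper command: -1 is fully open, 1 is shut, values between are in proportion. In form: [[dx, dy, dz, wx, wy, wz, jaw], ...]. A call has 1 to 8 rows; each row shifts and turns the commanded pose from where the row before left it, along the tool's axes as they then stand; what a row does not reach is not made up. A row lasts 1/8 s, in which the tool goes at most 62.5 mm and 10.7 degrees, less where a joint would pass 70% of its speed; a pose out of reach is approached as far as the arm can. A call is refused whole if a number of a shift passes 0.0625 or a number of a turn 0.188, either way. A call with a gripper value outside its range is refused whole. The fingers move at their own pace and stop on an object; "force" is the grip in N (left out, the last holds). Time passes only in rows, so rows that do not move let the fingers close. It gives the time, the measured TCP pose, the force, the opening and the grip force at its end, in the units of the state.
- sense(): the state, without advancing time (a new reading comes with each control period).
- snapshot(name): name is "scene" or "top" or "wrist"; returns the picture (384x512x3 uint8, red, green, blue); there is no depth.
- calibration(name): a dict with "camera_matrix" (3x3 intrinsics, pixels), "k1" (the pictures are not rectified: a ray, as slopes to the right and down, at radius r is drawn at 1 + k1 r^2 times it, then the intrinsics apply), "R" (3x3) and "t" (3): a world point X has camera coordinates R X + t; the wrist camera has in their place "mount" (4x4, takes a point from camera to tool coordinates, whose origin is the TCP and whose axes are the flange's). Camera axes: x right, y down, z forward; pixel columns grow to the right and rows downward; lengths in m; the calibration is good to about 2 mm. A picture is of the moment at which its call begins: read the wrist's pose just before it. calibration takes no time and is no camera call.
- sign_off(): hands the job in; it is judged then, once.
The state is a dict: "t": time; "q": joint angles; "qd": joint speeds; "tau": joint torques, N m; "tcp_pos": TCP position; "tool_rot": TCP orientation; "force": force on the tool from outside, world axes, zero at the start; "ft_torque": the same for the moment, N m; "finger_gap": opening from 0.0 (shut) to 1.0 (fully open); "gripper_force": force on a finger pad.
Only numpy, scipy, OpenCV 4.12 (cv2) and the standard library are available. Lean on these libraries where they do the work, as an engineer would, in place of code of your own. Each camera call takes 0.05 s, during which the arm holds its last target. There are 200 camera calls.

## Working session

There is one attempt and no reset: what is moved stays moved. The work goes in short steps, Python scripts to look and compute and a tool call to move; the robot and the scene stay as the last step left them, time stands still between calls to the robot, and variables do not carry over. Pictures are saved under pics/ and viewed, at most 14 in all, crops included, and the job is handed in when it is done.

Besides the shell and the picture viewer there is one more tool, called after "Call:" by a JSON object that holds its "name" and its "arguments", one argument or row to a line. apply_moves: Moves the arm, as the interface text tells. Its arguments: {"type":"object","properties":{"plan":{"type":"array"},"force":{"type":"number"}},"required":["plan"]}

```bash
ls; mkdir -p pics; cat > h.py <<'E'
from station import *
import numpy as np, cv2
from scipy.spatial.transform import Rotation as Rn
def save(n,img): cv2.imwrite(f'pics/{n}.png',img[:,:,::-1])
def cam(name,s=None):
    c=calibration(name); K=np.array(c['camera_matrix']);k1=c['k1']
    if 'R' in c: R=np.array(c['R']);t=np.array(c['t'])
    else:
        s=s or sense(); T=np.eye(4);T[:3,:3]=Rn.from_quat(s['tool_rot']).as_matrix();T[:3,3]=s['tcp_pos']
        M=np.linalg.inv(T@np.array(c['mount']));R=M[:3,:3];t=M[:3,3]
    return K,k1,R,t
def ray(c,uv):
    K,k1,R,t=c
    p=cv2.undistortPoints(np.array([[uv]],float),K,np.array([k1,0,0,0,0.]))[0,0]
    return -R.T@t, R.T@np.array([p[0],p[1],1])
def onz(c,uv,z):
    o,d=ray(c,uv); return o+d*(z-o[2])/d[2]
def proj(c,X):
    K,k1,R,t=c
    return cv2.projectPoints(np.array([X],float),cv2.Rodrigues(R)[0],t,K,np.array([k1,0,0,0,0.]))[0].reshape(-1,2)[0]
E
python3 - <<'E'
from h import *
s=sense();print(s)
a=snapshot('scene');b=snapshot('top');save('s0',a);save('t0',b);save('w0',snapshot('wrist'))
for n in('scene','top'):
    c=cam(n);print(n,c[0].tolist(),c[1],'pos',-c[2].T@c[3],'fwd',c[2][2])
print(calibration('wrist'))
E
```

```text
pics
{'t': 0.0, 'q': array([-1.47049145e+00,  5.28478542e-01,  1.43387963e+00,  1.27018037e-05,
        1.18144987e+00, -1.78520974e-01]), 'qd': array([-0.00070798, -0.00149937, -0.00084828,  0.00060374,  0.00071228,
        0.00208982]), 'tau': array([-7.38199697e-05, -4.42348588e+01, -1.78027636e+01, -2.02408773e-04,
        8.36185209e-03,  6.38294708e-06]), 'tcp_pos': array([ 0.17196293, -0.60013029,  0.23033326]), 'tool_rot': array([ 9.90297476e-01,  1.38959279e-01,  4.91770194e-05, -1.10661458e-03]), 'force': array([-0.13409103,  0.11535593,  0.36129578]), 'ft_torque': array([ 0.02513156, -0.00627788, -0.03088269]), 'gripper_force': 0.0, 'finger_gap': 0.9964601346531986}
scene [[407.5332432628134, 0.0, 253.40838806328736], [0.0, 407.5332432628134, 191.65737569813493], [0.0, 0.0, 1.0]] 0.014536762012825279 pos [ 1.10904613 -0.69198181  0.71936644] fwd [-0.5634175   0.61475782 -0.55193618]
top [[401.0666438414817, 0.0, 258.03661738655995], [0.0, 401.0666438414817, 184.85379409067116], [0.0, 0.0, 1.0]] -0.0993163338716923 pos [ 0.25488026 -0.00205275  1.28423334] fwd [ 0.18595935  0.00777464 -0.98252668]
{'camera_matrix': array([[272.15219187,   0.        , 254.32075337],
       [  0.        , 272.15219187, 189.52809519],
       [  0.        ,   0.        ,   1.        ]]), 'k1': -0.04318254404006098, 'mount': array([[ 1.78420764e-06, -9.47278310e-01, -3.20411928e-01,
         8.18869429e-02],
       [ 9.99999999e-01, -1.23173140e-05,  4.19838677e-05,
        -5.79671508e-04],
       [-4.37170216e-05, -3.20411928e-01,  9.47278309e-01,
        -1.41970554e-01],
       [ 0.00000000e+00,  0.00000000e+00,  0.00000000e+00,
         1.00000000e+00]])}
```

View pics/t0.png

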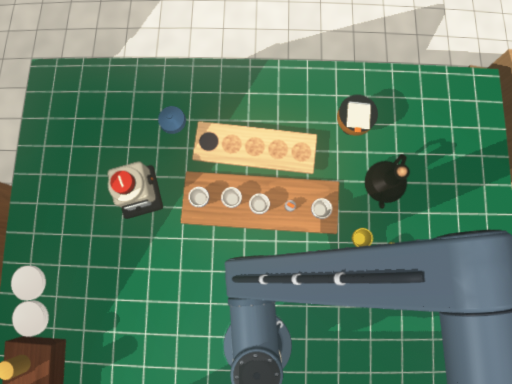

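View pics/s0.png

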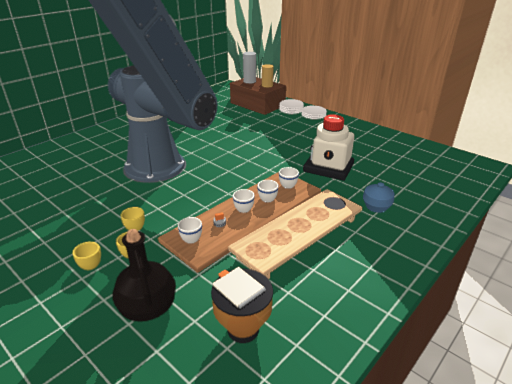

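The top view shows four white cups at about (199,197), (231,197), (259,203) and (322,208). The burr is near (291,206), the cap near (122,183), the slate round near (209,141) and the corks run from (232,144) to (302,152). The yellow cup at (362,238) is a decoy. In the scene view the jebena, hopper and bowl are clear of the board and shelf.

```bash
cat >> h.py <<'E'
def blobs(m,amin=30,open_=0):
    m=m.astype(np.uint8)
    if open_: m=cv2.morphologyEx(m,cv2.MORPH_OPEN,np.ones((open_,open_),np.uint8))
    cs,_=cv2.findContours(m,cv2.RETR_EXTERNAL,cv2.CHAIN_APPROX_NONE)
    return sorted([c for c in cs if cv2.contourArea(c)>amin],key=cv2.contourArea,reverse=True)
def ctr(c):
    (x,y),r=cv2.minEnclosingCircle(c); M=cv2.moments(c); return (M['m10']/M['m00'],M['m01']/M['m00']),(x,y),r,cv2.contourArea(c)
E
python3 - <<'E'
from h import *
b=cv2.imread('pics/t0.png')[:,:,::-1];h=cv2.cvtColor(b,cv2.COLOR_RGB2HSV);c=cam('top')
H,S,V=[h[:,:,i].astype(int) for i in range(3)]
def rep(n,m,z,roi,amin=20):
    M=np.zeros(m.shape,bool);x0,y0,x1,y1=roi;M[y0:y1,x0:x1]=m[y0:y1,x0:x1]
    for k in blobs(M,amin):
        g,e,r,a=ctr(k);p=onz(c,g,z);print(n,np.round(g,1),round(r,1),a,np.round(p,4),'reach',round(np.hypot(p[0],p[1]),3))
rep('cap',((H<8)|(H>172))&(S>150)&(V>100),.188,(100,160,150,210))
rep('cup',(S<70)&(V>90),.068,(183,180,340,230))
rep('slate',(V<80),.045,(195,125,225,160))
rep('cork',(H<20)&(S>95)&(V>120),.045,(218,130,316,168))
rep('shelf',(H<30)&(S>40)&(V>120),.045,(185,115,325,175),500)
rep('burr',(H<15)&(S>150)&(V>120),.05,(280,195,302,217),4)
E
```

```text
cap [122.  181.9] 11.7 380.5 [0.4615 0.3906 0.188 ] reach 0.605
cup [259.  203.3] 10.5 315.0 [0.4277 0.0031 0.068 ] reach 0.428
cup [321.3 208.1] 10.5 312.0 [ 0.4176 -0.1876  0.068 ] reach 0.458
cup [231. 197.] 10.4 312.0 [0.4452 0.0895 0.068 ] reach 0.454
cup [198.5 196.5] 10.3 304.0 [0.4441 0.1899 0.068 ] reach 0.483
cup [288.4 207.8] 5.1 25.5 [ 0.4159 -0.0868  0.068 ] reach 0.425
slate [204.  139.7] 7.0 59.0 [0.6334 0.1858 0.045 ] reach 0.66
cork [282.5 155.2] 49.2 1084.0 [ 0.5875 -0.0678  0.045 ] reach 0.591
cork [254.4 146.2] 10.6 294.0 [0.6152 0.0225 0.045 ] reach 0.616
cork [231.2 143.7] 10.3 292.0 [0.6219 0.0973 0.045 ] reach 0.629
shelf [254.9 147. ] 63.2 4715.5 [0.6127 0.0209 0.045 ] reach 0.613
burr [290.5 204.8] 2.9 11.5 [ 0.4281 -0.0946  0.05  ] reach 0.438
```

Call:
{"name": "apply_moves", "arguments": {
  "plan": [
    [0.02,-0.02,-0.035,0,0,0,-1],
    [0.02,-0.02,-0.035,0,0,0,-1],
    [0.04,-0.04,0,0,0,0,-1],
    [0.04,-0.04,0,0,0,0,-1],
    [0.04,-0.04,0,0,0,0,-1],
    [0.04,-0.04,0,0,0,0,-1],
    [0.04,-0.04,0,0,0,0,-1],
    [0.04,-0.04,0,0,0,0,-1]
  ],
  "force": 60
}}

```text
t: 1.15
tcp_pos: [0.3647, -0.2528, 0.3013]
tool_rot: [0.99, 0.139, 0.0, -0.0]
force: [1.0, -0.8, 0.8]
finger_gap: 1.003
gripper_force: 0.0
```

Call:
{"name": "apply_moves", "arguments": {
  "plan": [
    [0.0225,-0.0495,0,0,0,0,-1],
    [0.0225,-0.0495,0,0,0,0,-1],
    [0.0225,-0.0495,0,0,0,0,-1],
    [0.0225,-0.0495,0,0,0,0,-1],
    [0.0225,-0.0495,0,0,0,0,-1],
    [0.0225,-0.0495,0,0,0,0,-1],
    [0.0225,-0.0495,0,0,0,0,-1],
    [0.0225,-0.0495,0,0,0,0,-1]
  ]
}}

```text
t: 2.15
tcp_pos: [0.4281, 0.1775, 0.3013]
tool_rot: [0.99, 0.139, 0.0, 0.0]
force: [1.4, -1.3, -0.1]
finger_gap: 0.999
gripper_force: 0.0
```

Call:
{"name": "apply_moves", "arguments": {
  "plan": [
    [0.0225,-0.0495,0,0,0,0,-1],
    [0.0225,-0.0495,0,0,0,0,-1],
    [0.0225,-0.0495,0,0,0,0,-1],
    [0.0225,-0.0495,0,0,0,0,-1],
    [0,0,0,0,0,0,-1],
    [0,0,0,0,0,0,-1]
  ]
}}

```text
t: 2.9
tcp_pos: [0.4596, 0.3903, 0.3006]
tool_rot: [0.99, 0.139, -0.001, 0.001]
force: [0.1, 0.3, -0.1]
finger_gap: 1.0
gripper_force: 0.0
```

```bash
cat >> h.py <<'E'
def tool(dx,dy,s=None):
    s=s or sense(); return Rn.from_quat(s['tool_rot']).inv().apply([dx,dy,0])
def yaw(s): 
    x=Rn.from_quat(s['tool_rot']).as_matrix()[:,0]; return np.arctan2(x[1],x[0])
E
python3 - <<'E'
from h import *
s=sense();w=snapshot('wrist');save('w1',w);c=cam('wrist',s)
print(s['q'],s['tcp_pos'],yaw(s))
h=cv2.cvtColor(w,cv2.COLOR_RGB2HSV).astype(int);H,S,V=h[...,0],h[...,1],h[...,2]
for k in blobs(((H<8)|(H>172))&(S>120)&(V>60),300)[:3]:
    g,e,r,a=ctr(k);print(g,e,r,a,onz(c,e,.188),onz(c,g,.188))
E
```

```text
[ 5.19147723e-01  4.28846980e-01  1.40384802e+00 -5.52916076e-04
  1.31088824e+00  1.81066597e+00] [0.45962639 0.39030652 0.30062858] 0.2794198143362123
(248.74973552969624, 173.73361543499067) (248.5409698486328, 173.38107299804688) 33.471622467041016 3308.5 [0.46956869 0.39945738 0.188     ] [0.46928378 0.39916774 0.188     ]
```

View pics/w1.png

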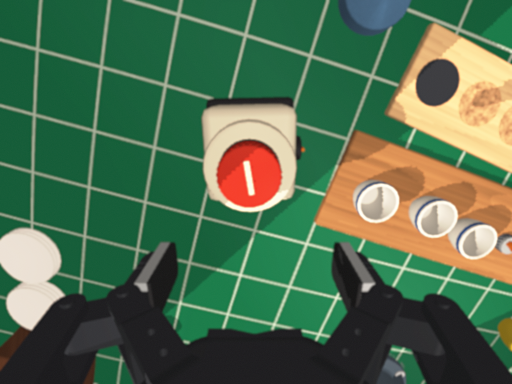

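The cap sits at about (249,173) in the wrist view with its visible side biasing the fit. I'll place the camera directly above it to remove that.

Call:
{"name": "apply_moves", "arguments": {
  "plan": [
    [-0.0365,-0.004,0,0,0,0,-1],
    [-0.0365,-0.004,0,0,0,0,-1],
    [0,0,0,0,0,0,-1],
    [0,0,0,0,0,0,-1]
  ]
}}

```text
t: 3.45
tcp_pos: [0.3886, 0.3777, 0.3019]
tool_rot: [0.99, 0.138, 0.001, -0.0]
force: [0.3, 0.3, -0.0]
finger_gap: 0.999
gripper_force: 0.0
```

```bash
python3 - <<'E'
from h import *
s=sense();w=snapshot('wrist');save('w2',w);c=cam('wrist',s)
print(s['tcp_pos'],yaw(s),-c[2].T@c[3])
h=cv2.cvtColor(w,cv2.COLOR_RGB2HSV).astype(int);H,S,V=h[...,0],h[...,1],h[...,2]
for k in blobs(((H<8)|(H>172))&(S>60)&(V>60),300)[:3]:
    g,e,r,a=ctr(k);hull=cv2.convexHull(k);el=cv2.fitEllipse(hull);print(g,e,r,a,onz(c,e,.188),onz(c,g,.188),el,onz(c,el[0],.188))
cv2.imwrite('pics/w2c.png',cv2.resize(w[200:330,170:340,::-1],None,fx=4,fy=4))
E
```

```text
[0.38863671 0.37766521 0.30194115] 0.27746746617108814 [0.46701042 0.40056924 0.44404853]
(256.39249639249635, 99.6143366437484) (256.1741027832031, 99.47767639160156) 36.58707046508789 3927.0 [0.46658868 0.39874647 0.188     ] [0.46652947 0.39852563 0.188     ] ((256.326904296875, 99.53595733642578), (70.58883666992188, 73.24087524414062), 4.563642501831055) [0.46657811 0.39860082 0.188     ]
```

View pics/w2c.png

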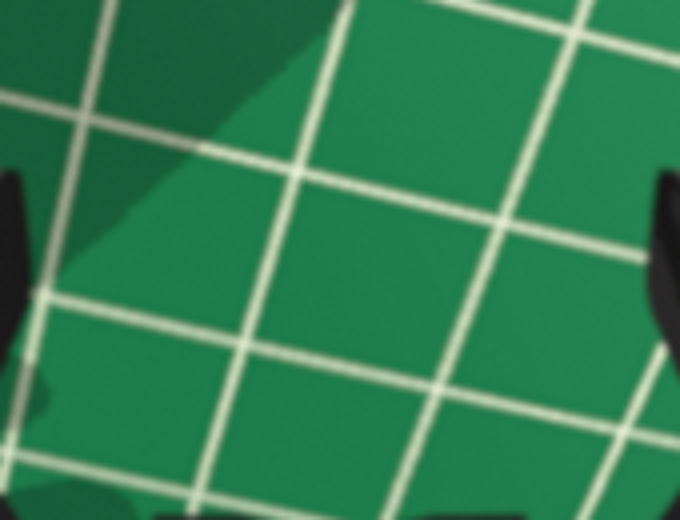

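Call:
{"name": "apply_moves", "arguments": {
  "plan": [
    [0.0405,0.0007,0,0,0,0,-1],
    [0.0405,0.0006,0,0,0,0,-1],
    [0,0,0.04,0,0,0,-1],
    [0,0,0.04,0,0,0,-1],
    [0,0,0.02,0,0,0,-1],
    [0,0,0,0,0,0,-1],
    [0,0,0,0,0,0,-1]
  ]
}}

```text
t: 4.38
tcp_pos: [0.4674, 0.3997, 0.2021]
tool_rot: [0.99, 0.139, 0.001, -0.0]
force: [-0.1, -0.6, 0.7]
finger_gap: 0.999
gripper_force: 0.0
```

```bash
python3 - <<'E'
from h import *
s=sense();print(s['tcp_pos'],yaw(s),'tool delta',tool(.4666-s['tcp_pos'][0],.3986-s['tcp_pos'][1],s))
E
```

```text
[0.46744978 0.39967043 0.20213776] 0.2781370676166128 tool delta [-1.11102352e-03  7.95968015e-04 -2.56788782e-06]
```

Call:
{"name": "apply_moves", "arguments": {
  "plan": [
    [-0.0006,0.0005,0.03,0,0,0,-1],
    [0,0,0.018,0,0,0,-1],
    [0,0,0,0,0,0,-1],
    [0,0,0,0,0,0,1],
    [0,0,0,0,0,0,1],
    [0,0,0,0,0,0,1],
    [0,0,0,0,0,0,1],
    [0,0,0,0,0,0,1]
  ]
}}

```text
t: 5.38
tcp_pos: [0.4671, 0.3986, 0.1557]
tool_rot: [0.99, 0.139, 0.002, 0.0]
force: [-1.3, -3.1, 6.9]
finger_gap: 0.74
gripper_force: 65.0
```

```bash
python3 - <<'E'
from h import *
s=sense();print(s['tcp_pos'],s['force'],s['ft_torque'],s['finger_gap'],s['gripper_force'],s['q'])
w=snapshot('wrist');save('w3',w)
E
```

```text
[0.467067   0.39864831 0.1557391 ] [-1.27360437 -3.12133787  6.92257451] [-0.4880254  -0.01366572  0.03968756] 0.7403742217248872 64.98112382367253 [ 0.5255796   0.6027422   1.53327006 -0.0019608   1.00211474  1.81799954]
```

View pics/w3.png

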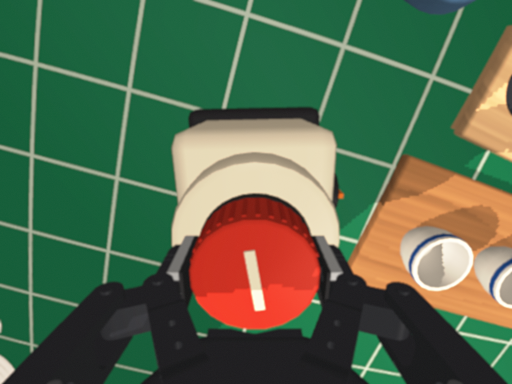

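The fingers hold the cap squarely at a gap of 0.74, which is about 63 mm, with low wrist force. The cap centre is near (255,260). Now turning counter-clockwise.

Call:
{"name": "apply_moves", "arguments": {
  "plan": [
    [0,0,-0.0002,0,0,-0.1,1],
    [0,0,-0.0002,0,0,-0.1,1],
    [0,0,-0.0002,0,0,-0.1,1],
    [0,0,-0.0002,0,0,-0.1,1],
    [0,0,-0.0002,0,0,-0.1,1]
  ]
}}

```text
t: 6.05
tcp_pos: [0.4663, 0.3999, 0.1568]
tool_rot: [0.925, 0.381, 0.002, -0.001]
force: [-2.4, 0.5, 6.2]
finger_gap: 0.74
gripper_force: 65.0
```

```bash
python3 - <<'E'
from h import *
s=sense();print(s['tcp_pos'],yaw(s),s['force'],s['ft_torque'],s['finger_gap'],s['gripper_force'],s['q'])
E
```

```text
[0.4663207  0.39991182 0.15680903] 0.7806904313839159 [-2.37182536  0.50352001  6.23069271] [ 0.03589512  0.23111101 -0.25157202] 0.7396868919132528 65.01598298549652 [0.52649756 0.60134354 1.53243184 0.00168858 1.00406641 1.3156987 ]
```

Call:
{"name": "apply_moves", "arguments": {
  "plan": [
    [0,0,-0.0003,0,0,-0.15,1],
    [0,0,-0.0003,0,0,-0.15,1],
    [0,0,-0.0004,0,0,-0.15,1],
    [0,0,-0.0003,0,0,-0.15,1],
    [0,0,-0.0003,0,0,-0.15,1],
    [0,0,-0.0004,0,0,-0.15,1],
    [0,0,-0.0003,0,0,-0.15,1],
    [0,0,-0.0003,0,0,-0.15,1]
  ]
}}

```text
t: 7.05
tcp_pos: [0.4662, 0.3993, 0.158]
tool_rot: [0.547, 0.837, 0.001, 0.0]
force: [0.6, 1.1, -0.4]
finger_gap: 0.736
gripper_force: 65.5
```

```bash
python3 - <<'E'
from h import *
s=sense();print(s['tcp_pos'],yaw(s),s['force'],s['ft_torque'],s['finger_gap'],s['gripper_force'],s['q'])
w=snapshot('wrist');save('w4',w)
for n in('w3','w4'):
    w=cv2.imread(f'pics/{n}.png')[:,:,::-1];h=cv2.cvtColor(w,cv2.COLOR_RGB2HSV).astype(int)
    m=(h[...,1]<90)&(h[...,2]>170);M=np.zeros(m.shape,bool);M[235:325,215:300]=m[235:325,215:300]
    for k in blobs(M,50)[:2]: print(n,cv2.minAreaRect(k),cv2.contourArea(k))
E
```

```text
[0.46620915 0.39930552 0.15798136] 1.9836181159970214 [ 0.58597507  1.14616291 -0.44462305] [ 0.0452492   0.04221594 -0.02653927] 0.7363643286446011 65.45409997925162 [5.26225360e-01 5.99826029e-01 1.53147572e+00 4.73725132e-04
 1.00805670e+00 1.13151991e-01]
w3 ((254.19056701660156, 280.1830139160156), (60.38521194458008, 10.627305030822754), 79.3803482055664) 556.0
w4 ((253.90809631347656, 279.9830322265625), (60.53965377807617, 11.245893478393555), 79.91940307617188) 596.0
```

Call:
{"name": "apply_moves", "arguments": {
  "plan": [
    [0,0,-0.0004,0,0,-0.17,1],
    [0,0,-0.0004,0,0,-0.17,1],
    [0,0,-0.0004,0,0,-0.17,1],
    [0,0,-0.0004,0,0,-0.17,1],
    [0,0,-0.0004,0,0,-0.17,1],
    [0,0,-0.0004,0,0,-0.17,1],
    [0,0,-0.0004,0,0,-0.17,1],
    [0,0,-0.0004,0,0,-0.17,1]
  ]
}}

```text
t: 8.1
tcp_pos: [0.4655, 0.3988, 0.161]
tool_rot: [-0.1, 0.995, 0.0, 0.0]
force: [-0.7, -1.4, 0.5]
finger_gap: 0.737
gripper_force: 65.6
```

Call:
{"name": "apply_moves", "arguments": {
  "plan": [
    [0,0,-0.0004,0,0,-0.17,1],
    [0,0,-0.0004,0,0,-0.17,1],
    [0,0,-0.0004,0,0,-0.17,1],
    [0,0,-0.0004,0,0,-0.17,1],
    [0,0,-0.0004,0,0,-0.17,1],
    [0,0,-0.0003,0,0,-0.15,1],
    [0,0,0,0,0,0,1]
  ]
}}

```text
t: 8.98
tcp_pos: [0.4655, 0.3978, 0.1632]
tool_rot: [-0.562, 0.827, -0.001, -0.001]
force: [-0.6, -4.5, 2.8]
finger_gap: 0.738
gripper_force: 65.7
```

```bash
python3 - <<'E'
from h import *
s=sense();print(s['tcp_pos'],yaw(s),s['force'],s['ft_torque'],s['finger_gap'],s['gripper_force'],s['q'])
w=snapshot('wrist');save('w5',w)
for n in('w5',):
    w=cv2.imread(f'pics/{n}.png')[:,:,::-1];h=cv2.cvtColor(w,cv2.COLOR_RGB2HSV).astype(int)
    m=(h[...,1]<90)&(h[...,2]>170);M=np.zeros(m.shape,bool);M[235:325,215:300]=m[235:325,215:300]
    for k in blobs(M,50)[:2]: print(n,cv2.minAreaRect(k),cv2.contourArea(k))
E
```

```text
[0.46547512 0.39781667 0.16316001] -1.9470673476058244 [-0.62456577 -4.53299416  2.81790848] [-0.72140712  0.23055805  0.0654697 ] 0.7382950214171506 65.7004975900054 [ 5.25615339e-01  5.92525287e-01  1.52862210e+00 -1.70893787e-03
  1.02151256e+00 -2.23881374e+00]
w5 ((254.12640380859375, 280.0075378417969), (60.38521194458008, 11.303030014038086), 79.3803482055664) 599.0
```

Call:
{"name": "apply_moves", "arguments": {
  "plan": [
    [0,0,-0.0005,0,0,-0.1,1],
    [0,0,-0.0005,0,0,-0.1,1],
    [0,0,-0.001,0,0,0,1],
    [0,0,-0.001,0,0,0,1],
    [0,0,-0.001,0,0,0,1],
    [0,0,0,0,0,0,1]
  ]
}}

```text
t: 9.78
tcp_pos: [0.4653, 0.3978, 0.1657]
tool_rot: [-0.642, 0.767, -0.0, -0.001]
force: [-0.4, -5.6, -2.0]
finger_gap: 0.737
gripper_force: 66.1
```

Call:
{"name": "apply_moves", "arguments": {
  "plan": [
    [0,0,-0.002,0,0,0,1],
    [0,0,-0.002,0,0,0,1],
    [0,0,-0.003,0,0,0,1],
    [0,0,-0.003,0,0,0,1],
    [0,0,0,0,0,0,1]
  ]
}}

```text
t: 10.4
tcp_pos: [0.4664, 0.3999, 0.1774]
tool_rot: [-0.643, 0.766, 0.0, 0.002]
force: [-1.1, -0.7, -0.8]
finger_gap: 0.737
gripper_force: 66.3
```

Cap is free. Lifting it clear, then carrying it toward the slate round.

Call:
{"name": "apply_moves", "arguments": {
  "plan": [
    [0,0,-0.05,0,0,0,1],
    [0,0,-0.04,0,0,0,1],
    [0.039,-0.04,0,0,0,0,1],
    [0.039,-0.04,0,0,0,0,1],
    [0.039,-0.04,0,0,0,0,1],
    [0.039,-0.04,0,0,0,0,1],
    [0.039,-0.04,0,0,0,0,1],
    [0,0,0,0,0,0,1]
  ]
}}

```text
t: 11.4
tcp_pos: [0.6314, 0.173, 0.2664]
tool_rot: [-0.638, 0.77, -0.003, -0.001]
force: [-0.3, 1.0, -0.2]
finger_gap: 0.74
gripper_force: 66.3
```

Call:
{"name": "apply_moves", "arguments": {
  "plan": [
    [0,0,0,0,0,0.18,1],
    [0,0,0,0,0,0.18,1],
    [0,0,0,0,0,0.18,1],
    [0,0,0,0,0,0.18,1],
    [0,0,0,0,0,0.18,1],
    [0,0,0,0,0,0.18,1],
    [0,0,0,0,0,0.18,1],
    [0,0,0,0,0,0.18,1]
  ]
}}

```text
t: 12.4
tcp_pos: [0.6278, 0.1778, 0.2665]
tool_rot: [0.027, 1.0, -0.002, 0.0]
force: [-0.4, -0.8, 0.0]
finger_gap: 0.738
gripper_force: 66.3
```

Call:
{"name": "apply_moves", "arguments": {
  "plan": [
    [0,0,0,0,0,0.18,1],
    [0,0,0,0,0,0.18,1],
    [0,0,0,0,0,0.18,1],
    [0,0,0,0,0,0.18,1],
    [0,0,0,0,0,0.18,1],
    [0,0,0,0,0,0.18,1],
    [0,0,0,0,0,0.18,1],
    [0,0,0,0,0,0.18,1]
  ]
}}

```text
t: 13.4
tcp_pos: [0.6278, 0.1779, 0.2666]
tool_rot: [0.68, 0.733, -0.001, 0.002]
force: [-0.2, -0.2, -0.0]
finger_gap: 0.738
gripper_force: 66.3
```

```bash
python3 - <<'E'
from h import *
s=sense();w=snapshot('wrist');save('w6',w);c=cam('wrist',s)
print(s['tcp_pos'],yaw(s),s['finger_gap'],s['q'],s['force'])
# predicted marks
m1=np.array([.6219,.0973,.045]);d=np.array([-.0067,-.0748,0])
for i in range(5): print(i,proj(c,m1+d*(i-1)))
E
```

```text
[0.62776202 0.17785255 0.26655605] 1.6468888501895138 0.7383746832926248 [ 0.10709776  0.5317521   1.31861143 -0.00445315  1.29114099  0.03223375] [-0.2069223 -0.1638644 -0.018845 ]
0 [255.16327032 165.24798025]
1 [246.6261855 214.8072736]
2 [239.1018136  258.53540951]
3 [232.46493652 297.14423853]
4 [226.60021405 331.29277512]
```

View pics/w6.png

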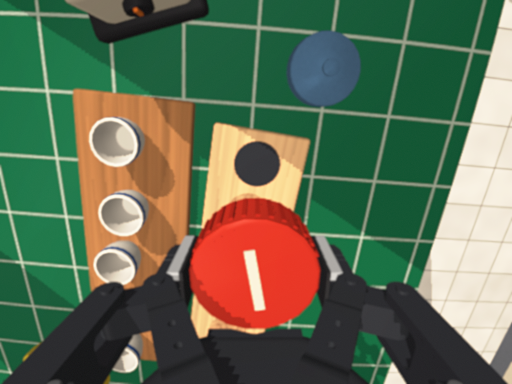

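The slate round is at about (257,163), matching the prediction of (255,165). The cap is held upright.

```bash
python3 - <<'E'
from h import *
s=sense();c=cam('wrist',s);w=cv2.imread('pics/w6.png')[:,:,::-1];h=cv2.cvtColor(w,cv2.COLOR_RGB2HSV).astype(int)
m=h[...,2]<75;M=np.zeros(m.shape,bool);M[130:200,225:295]=m[130:200,225:295]
k=blobs(M,300)[0];g,e,r,a=ctr(k);p=onz(c,g,.045);print(g,e,r,a,p,'tool',tool(*(p-s['tcp_pos'])[:2],s))
E
```

```text
(256.691570881226, 163.24245689655172) (256.574462890625, 163.2127685546875) 21.66517448425293 1392.0 [0.63045526 0.1750191  0.045     ] tool [-2.99379825e-03  2.48012056e-03  1.34326378e-05]
```

Call:
{"name": "apply_moves", "arguments": {
  "plan": [
    [-0.003,0.002,0.04,0,0,0,1],
    [0,0,0.05,0,0,0,1],
    [0,0,0.05,0,0,0,1],
    [0,0,0.05,0,0,0,1],
    [0,0,0.015,0,0,0,1],
    [0,0,0.01,0,0,0,1],
    [0,0,0,0,0,0,1]
  ]
}}

```text
t: 14.32
tcp_pos: [0.6317, 0.1726, 0.0525]
tool_rot: [0.678, 0.735, -0.001, 0.003]
force: [-0.2, 0.2, -0.5]
finger_gap: 0.739
gripper_force: 66.3
```

Call:
{"name": "apply_moves", "arguments": {
  "plan": [
    [0,0,0.002,0,0,0,1],
    [0,0,0.002,0,0,0,1],
    [0,0,0.002,0,0,0,1],
    [0,0,0,0,0,0,1]
  ]
}}

```text
t: 14.82
tcp_pos: [0.6308, 0.1722, 0.0454]
tool_rot: [0.678, 0.735, -0.002, 0.002]
force: [-0.2, 0.3, -0.1]
finger_gap: 0.74
gripper_force: 66.3
```

Call:
{"name": "apply_moves", "arguments": {
  "plan": [
    [0,0,0.001,0,0,0,1],
    [0,0,0.001,0,0,0,1],
    [0,0,0,0,0,0,1]
  ]
}}

```text
t: 15.2
tcp_pos: [0.6308, 0.1722, 0.0432]
tool_rot: [0.678, 0.735, -0.002, 0.002]
force: [-0.3, -0.1, 0.1]
finger_gap: 0.74
gripper_force: 66.3
```

Call:
{"name": "apply_moves", "arguments": {
  "plan": [
    [0,0,0.001,0,0,0,1],
    [0,0,0.001,0,0,0,1],
    [0,0,0,0,0,0,1]
  ]
}}

```text
t: 15.58
tcp_pos: [0.631, 0.1721, 0.0423]
tool_rot: [0.678, 0.735, -0.002, 0.002]
force: [-1.7, -0.7, 5.3]
finger_gap: 0.735
gripper_force: 66.8
```

Call:
{"name": "apply_moves", "arguments": {
  "plan": [
    [0,0,0,0,0,0,-1],
    [0,0,0,0,0,0,-1],
    [0,0,0,0,0,0,-1],
    [0,0,0,0,0,0,-1],
    [0,0,-0.03,0,0,0,-1],
    [0,0,-0.06,0,0,0,-1],
    [0,0,-0.06,0,0,0,-1],
    [0,0,-0.05,0,0,0,-1]
  ]
}}

```text
t: 16.58
tcp_pos: [0.6311, 0.1733, 0.244]
tool_rot: [0.678, 0.735, -0.001, 0.003]
force: [0.8, -0.2, -0.5]
finger_gap: 1.0
gripper_force: 0.0
```

Call:
{"name": "apply_moves", "arguments": {
  "plan": [
    [-0.0416,-0.0279,0,0,0,0,-1],
    [-0.0416,-0.0279,0,0,0,0,-1],
    [-0.0416,-0.0279,0,0,0,0,-1],
    [-0.0416,-0.0279,0,0,0,0,-1],
    [-0.0416,-0.0279,0,0,0,0,-1],
    [-0.0416,-0.0279,0,0,0,0,-1],
    [-0.0416,-0.0279,0,0,0,0,-1],
    [-0.0416,-0.0279,0,0,0,0,-1]
  ]
}}

```text
t: 17.58
tcp_pos: [0.4342, -0.1777, 0.2434]
tool_rot: [0.678, 0.735, -0.002, 0.002]
force: [0.5, -0.4, 0.3]
finger_gap: 0.998
gripper_force: 0.0
```

Call:
{"name": "apply_moves", "arguments": {
  "plan": [
    [0,0,0,0,0,0,-1],
    [0,0,0,0,0,0,-1]
  ]
}}

```text
t: 17.82
tcp_pos: [0.4351, -0.1762, 0.2432]
tool_rot: [0.678, 0.735, -0.002, 0.002]
force: [0.4, -0.4, 0.1]
finger_gap: 1.0
gripper_force: 0.0
```

```bash
python3 - <<'E'
from h import *
s=sense();w=snapshot('wrist');save('w7',w);c=cam('wrist',s)
print(s['tcp_pos'],yaw(s),-c[2].T@c[3])
h=cv2.cvtColor(w,cv2.COLOR_RGB2HSV).astype(int);H,S,V=h[...,0],h[...,1],h[...,2]
print(proj(c,[.428,-.0946,.05]))
cv2.imwrite('pics/w7c.png',cv2.resize(w[30:190,160:350,::-1],None,fx=4,fy=3.7))
t=snapshot('top');save('t1',t)
E
```

```text
[ 0.43507532 -0.17620043  0.24318903] 1.6503918198876686 [ 0.42794356 -0.09308364  0.38475679]
[254.43044335  98.05345154]
```

View pics/w7c.png

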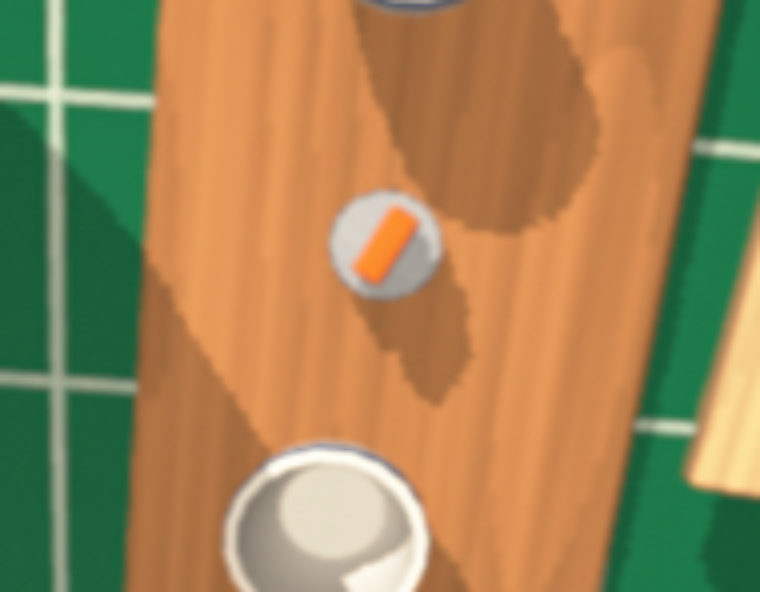

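The burr is at about pixel (256.5,96) almost under the camera, its orange tab running from lower left to upper right. Measuring its centre and tab direction.

```bash
python3 - <<'E'
from h import *
s=sense();c=cam('wrist',s);w=cv2.imread('pics/w7.png')[:,:,::-1];h=cv2.cvtColor(w,cv2.COLOR_RGB2HSV).astype(int);H,S,V=h[...,0],h[...,1],h[...,2]
M=np.zeros(H.shape,bool);M[75:118,240:275]=True
k=blobs(M&(H<20)&(S>200)&(V>200),15)[0];g=ctr(k)[0];r=cv2.minAreaRect(k);print('tab',g,r)
b=cv2.boxPoints(r);P=np.array([onz(c,q,.054) for q in b]);print(P)
e=[P[(i+1)%4]-P[i] for i in range(2)];print([np.linalg.norm(x) for x in e]);L=max(e,key=np.linalg.norm);a=np.arctan2(L[1],L[0]);print('tab long axis yaw',a,'ctr',onz(c,g,.054))
k=blobs(M&(((S<90)&(V>90))|((H<20)&(S>200)&(V>200))),80)[0];el=cv2.fitEllipse(cv2.convexHull(k));print('steel',el,onz(c,el[0],.036))
E
```

```text
tab (256.0625, 96.125) ((256.1470642089844, 96.0882339477539), (5.487954616546631, 17.835853576660156), 30.963756561279297)
[[ 0.42249043 -0.09903033  0.054     ]
 [ 0.43166836 -0.08139928  0.054     ]
 [ 0.43731303 -0.0840105   0.054     ]
 [ 0.42819809 -0.10173482  0.054     ]]
[np.float64(0.01987683170308179), np.float64(0.006219384773741598)]
tab long axis yaw 1.0908401191248325 ctr [ 0.4298559  -0.09152585  0.054     ]
steel ((255.92152404785156, 95.7883071899414), (28.172805786132812, 29.619110107421875), 2.92417049407959) [ 0.42974571 -0.09110912  0.036     ]
```

Call:
{"name": "apply_moves", "arguments": {
  "plan": [
    [0,0,0,0,0,0.14,-1],
    [0,0,0,0,0,0.14,-1],
    [0,0,0,0,0,0.14,-1],
    [0,0,0,0,0,0.14,-1],
    [0.0364,-0.022,0.06,0,0,0,-1],
    [0.0364,-0.022,0.06,0,0,0,-1],
    [0,0,0,0,0,0,-1],
    [0,0,0,0,0,0,-1]
  ]
}}

```text
t: 18.92
tcp_pos: [0.4319, -0.1047, 0.1412]
tool_rot: [0.854, 0.52, -0.001, 0.003]
force: [0.1, -0.0, -0.0]
finger_gap: 1.003
gripper_force: 0.0
```

```bash
python3 - <<'E'
from h import *
s=sense();print(s['tcp_pos'],yaw(s),tool(.4298-s['tcp_pos'][0],-.0914-s['tcp_pos'][1],s))
snapshot('top');s=sense();print(s['tcp_pos'],yaw(s),tool(.4298-s['tcp_pos'][0],-.0914-s['tcp_pos'][1],s))
E
```

```text
[ 0.43190546 -0.10467706  0.14122856] 1.0936382653984462 [ 1.08270017e-02 -7.96752214e-03 -8.92853126e-05]
[ 0.43239417 -0.10545655  0.14180994] 1.0925392384933623 [ 0.01128534 -0.00877182 -0.00011197]
```

Call:
{"name": "apply_moves", "arguments": {
  "plan": [
    [0.011,-0.0083,0.03,0,0,0,-1],
    [0,0,0.04,0,0,0,-1],
    [0,0,0.016,0,0,0,-1],
    [0,0,0,0,0,0,-1],
    [0,0,0,0,0,0,-1]
  ]
}}

```text
t: 19.6
tcp_pos: [0.4297, -0.0928, 0.0559]
tool_rot: [0.855, 0.519, -0.0, 0.004]
force: [0.0, -0.7, 0.1]
finger_gap: 0.996
gripper_force: 0.0
```

```bash
python3 - <<'E'
from h import *
for i in range(3):
    s=sense();print(s['tcp_pos'],yaw(s),tool(.4298-s['tcp_pos'][0],-.0914-s['tcp_pos'][1],s));c=cam('wrist',s);w=snapshot('wrist')
    h=cv2.cvtColor(w,cv2.COLOR_RGB2HSV).astype(int);H,S,V=h[...,0],h[...,1],h[...,2]
    M=np.zeros(H.shape,bool);M[200:360,200:310]=True
    k=blobs(M&(H<20)&(S>200)&(V>200),15)[0];g=ctr(k)[0];p=onz(c,g,.054);print(g,cv2.contourArea(k),cv2.minAreaRect(k),p,tool(*(p-s['tcp_pos'])[:2],s))
save('w8',w)
E
```

```text
[ 0.42971376 -0.09275841  0.05588701] 1.090648880363245 [ 1.24463617e-03 -5.50928236e-04 -9.11501833e-06]
(254.81425576519914, 239.74423480083857) 397.5 ((254.5, 239.5), (33.0, 13.0), 90.0) [ 0.43034207 -0.09059803  0.054     ] [ 2.20629939e-03 -4.40562984e-04 -1.26497168e-05]
[ 0.42959141 -0.09260698  0.05597391] 1.0908870320436013 [ 1.16692768e-03 -3.72187426e-04 -7.63952628e-06]
(254.86548223350255, 239.9022842639594) 394.0 ((254.5, 239.5), (33.0, 13.0), 90.0) [ 0.43017526 -0.09059905  0.054     ] [ 2.05064709e-03 -4.09092354e-04 -1.18030170e-05]
[ 0.42937972 -0.09244674  0.05591838] 1.0909743157973608 [ 1.12253373e-03 -1.10342447e-04 -5.67218251e-06]
(255.04093567251462, 239.84168755221387) 399.0 ((255.0840606689453, 240.1458740234375), (13.384323120117188, 33.978336334228516), 2.045408248901367) [ 0.4300886  -0.09042272  0.054     ] [ 2.12266838e-03 -3.05429498e-04 -1.13351927e-05]
```

View pics/w8.png

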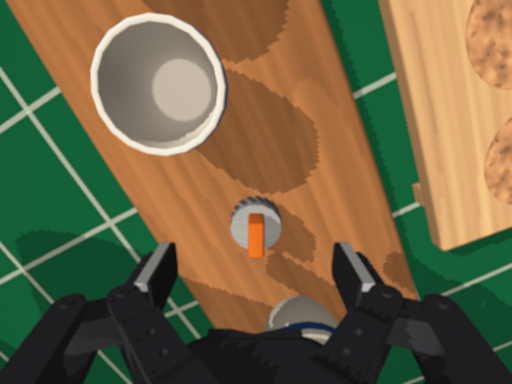

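The tab is centred between the open fingers near (255,240), lined up with the pads. A cup sits clear at upper left.

Call:
{"name": "apply_moves", "arguments": {
  "plan": [
    [0.0014,0,0.01,0,0,0,-1],
    [0,0,0.0065,0,0,0,-1],
    [0,0,0,0,0,0,0.5],
    [0,0,0,0,0,0,1],
    [0,0,0,0,0,0,1],
    [0,0,0,0,0,0,1],
    [0,0,0,0,0,0,1],
    [0,0,0,0,0,0,1]
  ],
  "force": 50
}}

```text
t: 20.75
tcp_pos: [0.4291, -0.0906, 0.0384]
tool_rot: [0.855, 0.519, -0.001, 0.003]
force: [-0.3, -0.7, 1.6]
finger_gap: 0.102
gripper_force: 50.7
```

Call:
{"name": "apply_moves", "arguments": {
  "plan": [
    [0,0,0,0,0,0,1],
    [0,0,0,0,0,0,1],
    [0,0,-0.005,0,0,0,1],
    [0,0,-0.02,0,0,0,1],
    [0,0,0,0,0,0,1]
  ]
}}

```text
t: 21.38
tcp_pos: [0.4293, -0.0906, 0.064]
tool_rot: [0.855, 0.519, -0.001, 0.003]
force: [-0.2, 0.7, -0.4]
finger_gap: 0.098
gripper_force: 50.5
```

```bash
python3 - <<'E'
from h import *
s=sense();print(s['tcp_pos'],yaw(s),s['finger_gap'],s['gripper_force'],s['force']);w=snapshot('wrist');save('w9',w)
cv2.imwrite('pics/w9c.png',cv2.resize(w[180:370,150:360,::-1],None,fx=3,fy=3))
E
```

```text
[ 0.42934047 -0.09055854  0.06399116] 1.0913929715324997 0.09762701334436334 50.46510100364685 [-0.16091588  0.69163243 -0.44938425]
```

View pics/w9c.png

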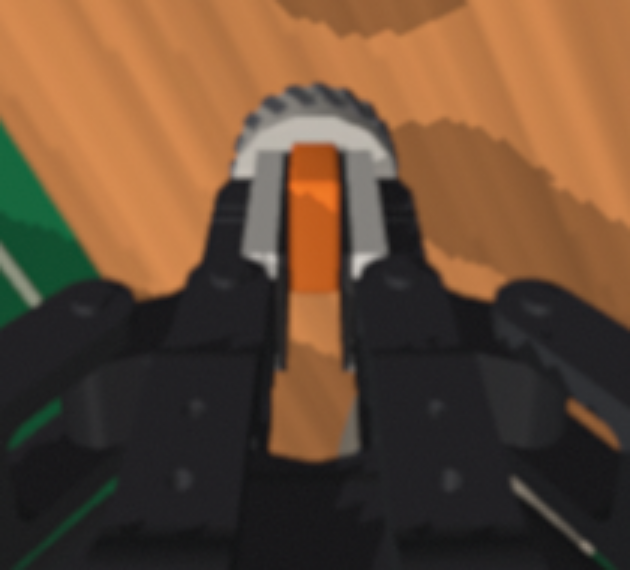

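The burr is firmly held by its tab, upright, with the tab's top face centred at about pixel (255,259). Working out its offset in the tool frame.

```bash
python3 - <<'E'
from h import *
c=calibration('wrist');K=c['camera_matrix'];T=np.array(c['mount'])
def tf(uv,z):
    p=cv2.undistortPoints(np.array([[uv]],float),K,np.array([c['k1'],0,0,0,0.]))[0,0]
    d=T[:3,:3]@[p[0],p[1],1];o=T[:3,3];return o+d*(z-o[2])/d[2]
for uv,z in [((255,240),-.015),((255,277.7),-.015),((255,258.7),-.015),((255,219),.003)]: print(uv,tf(uv,z))
w=cv2.imread('pics/w9.png')[:,:,::-1];print([tuple(w[r,255]) for r in range(205,300,3)])
s=sense();print(tool(.4665-s['tcp_pos'][0],.399-s['tcp_pos'][1],s),s['q'])
E
```

```text
(255, 240) [ 0.01147201 -0.00037616 -0.015     ]
(255, 277.7) [-0.01222773 -0.00035581 -0.015     ]
(255, 258.7) [ 5.01755561e-05 -3.66431175e-04 -1.50000000e-02]
(255, 219) [ 0.01525882 -0.00034978  0.003     ]
[(np.uint8(182), np.uint8(118), np.uint8(68)), (np.uint8(93), np.uint8(79), np.uint8(73)), (np.uint8(96), np.uint8(94), np.uint8(92)), (np.uint8(99), np.uint8(98), np.uint8(95)), (np.uint8(118), np.uint8(114), np.uint8(108)), (np.uint8(190), np.uint8(185), np.uint8(176)), (np.uint8(189), np.uint8(184), np.uint8(176)), (np.uint8(185), np.uint8(174), np.uint8(163)), (np.uint8(165), np.uint8(78), np.uint8(26)), (np.uint8(169), np.uint8(80), np.uint8(25)), (np.uint8(173), np.uint8(82), np.uint8(26)), (np.uint8(175), np.uint8(83), np.uint8(26)), (np.uint8(227), np.uint8(109), np.uint8(35)), (np.uint8(238), np.uint8(120), np.uint8(39)), (np.uint8(199), np.uint8(95), np.uint8(31)), (np.uint8(193), np.uint8(93), np.uint8(32)), (np.uint8(194), np.uint8(94), np.uint8(31)), (np.uint8(193), np.uint8(93), np.uint8(30)), (np.uint8(193), np.uint8(93), np.uint8(31)), (np.uint8(193), np.uint8(93), np.uint8(30)), (np.uint8(194), np.uint8(94), np.uint8(31)), (np.uint8(195), np.uint8(95), np.uint8(32)), (np.uint8(195), np.uint8(95), np.uint8(32)), (np.uint8(196), np.uint8(95), np.uint8(32)), (np.uint8(179), np.uint8(97), np.uint8(44)), (np.uint8(184), np.uint8(120), np.uint8(70)), (np.uint8(187), np.uint8(121), np.uint8(70)), (np.uint8(189), np.uint8(122), np.uint8(70)), (np.uint8(191), np.uint8(125), np.uint8(73)), (np.uint8(195), np.uint8(127), np.uint8(73)), (np.uint8(191), np.uint8(124), np.uint8(71)), (np.uint8(152), np.uint8(98), np.uint8(57))]
[ 0.45153182 -0.19250554 -0.00278053] [-0.46051169  0.60382454  2.03312369 -0.00943757  0.50075663  0.02716237]
```

Call:
{"name": "apply_moves", "arguments": {
  "plan": [
    [0,0,-0.05,0,0,0,1],
    [0,0,-0.06,0,0,0,1],
    [0,0,-0.06,0,0,0,1],
    [0,0,-0.046,0,0,0,1],
    [0.0463,-0.024,0,0,0,0,1],
    [0.0463,-0.024,0,0,0,0,1],
    [0.0463,-0.024,0,0,0,0,1],
    [0.0463,-0.024,0,0,0,0,1]
  ]
}}

```text
t: 22.42
tcp_pos: [0.4283, 0.1209, 0.2772]
tool_rot: [0.855, 0.519, -0.002, 0.002]
force: [0.4, -0.4, -0.7]
finger_gap: 0.102
gripper_force: 50.5
```

Call:
{"name": "apply_moves", "arguments": {
  "plan": [
    [0.0463,-0.024,0,0,0,0,1],
    [0.0463,-0.024,0,0,0,0,1],
    [0.0463,-0.024,0,0,0,0,1],
    [0.0463,-0.024,0,0,0,0,1],
    [0,0,0,0,0,0,1],
    [0,0,0,0,0,0,1],
    [0,0,0,0,0,0,1]
  ]
}}

```text
t: 23.3
tcp_pos: [0.4291, 0.3266, 0.2764]
tool_rot: [0.855, 0.518, -0.002, 0.003]
force: [0.0, -1.2, -0.9]
finger_gap: 0.097
gripper_force: 50.4
```

```bash
python3 - <<'E'
from h import *
s=sense();c=cam('wrist',s);w=snapshot('wrist');save('w10',w)
print(s['tcp_pos'],yaw(s),s['finger_gap'],s['tool_rot'],-c[2].T@c[3],proj(c,[.4665,.399,.175]))
cv2.imwrite('pics/w10c.png',cv2.resize(w[20:180,160:360,::-1],None,fx=3.7,fy=3.7))
E
```

```text
[0.42909365 0.32664387 0.27644234] 1.0897801823508666 0.09731463015842585 [ 0.85517816  0.51832437 -0.00195478  0.00251798] [0.46675889 0.40090292 0.41792135] [254.63751563  98.4573454 ]
```

View pics/w10c.png

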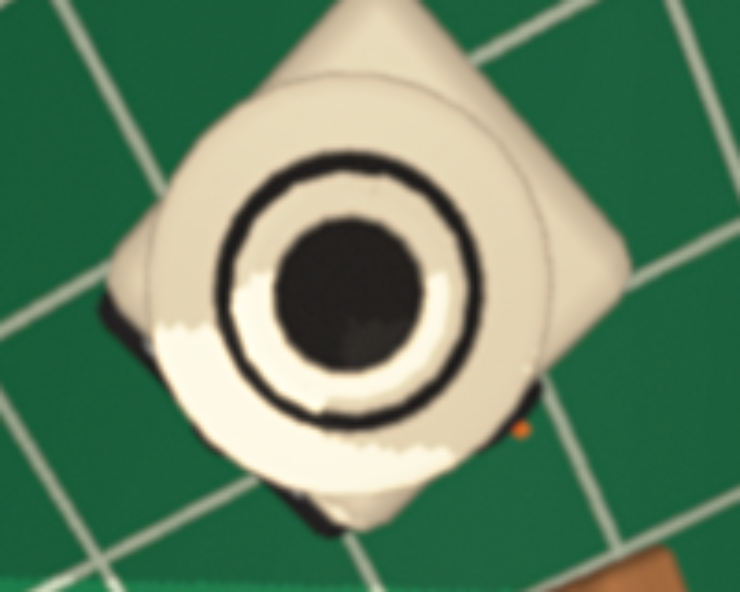

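The open throat is clear and round, centred near pixel (254.3,99.7), about a pixel from the prediction.

```bash
python3 - <<'E'
from h import *
for i in range(3):
    s=sense();c=cam('wrist',s);w=snapshot('wrist')
    V=w.max(axis=2).astype(int);M=np.zeros(V.shape,bool);M[78:122,232:277]=V[78:122,232:277]<90
    k=blobs(M,200)[0];el=cv2.fitEllipse(cv2.convexHull(k));p=onz(c,el[0],.175);print(el,p,s['tcp_pos'],tool(*(p-s['tcp_pos'])[:2],s))
E
```

```text
((253.4385986328125, 99.15872192382812), (38.87955856323242, 40.37865447998047), 9.983426094055176) [0.46555916 0.3990183  0.175     ] [0.42925606 0.32667276 0.2766813 ] [ 0.08093134 -0.00130914 -0.00044192]
((253.27178955078125, 99.47650909423828), (38.90287399291992, 40.33033752441406), 13.811995506286621) [0.46553313 0.39894417 0.175     ] [0.42942998 0.32674208 0.27688704] [ 0.08071173 -0.00142472 -0.00040786]
((253.278076171875, 99.6536865234375), (38.83292770385742, 40.34544372558594), 10.904932022094727) [0.4655537  0.39897909 0.175     ] [0.42949742 0.3268876  0.27699989] [ 0.08059227 -0.00140569 -0.00038623]
```

Call:
{"name": "apply_moves", "arguments": {
  "plan": [
    [0.0404,-0.0006,0,0,0,0,1],
    [0.0404,-0.0006,0,0,0,0,1],
    [0,0,0.04,0,0,0,1],
    [0,0,0.034,0,0,0,1],
    [0,0,0,0,0,0,1],
    [0,0,0,0,0,0,1]
  ]
}}

```text
t: 24.25
tcp_pos: [0.4666, 0.4, 0.2039]
tool_rot: [0.855, 0.519, 0.0, 0.002]
force: [-0.1, 0.4, -0.4]
finger_gap: 0.102
gripper_force: 50.4
```

```bash
python3 - <<'E'
from h import *
s=sense();print(s['tcp_pos'],yaw(s),tool(.466-s['tcp_pos'][0],.399-s['tcp_pos'][1],s),s['force'])
E
```

```text
[0.46656309 0.39999152 0.20391286] 1.0907001254020599 [-1.13949884e-03 -4.14943007e-05  2.70516691e-06] [-0.08119271  0.35864927 -0.35476317]
```

Descending slowly into the neck.

Call:
{"name": "apply_moves", "arguments": {
  "plan": [
    [-0.0004,0,0.004,0,0,0,1],
    [0,0,0.003,0,0,0,1],
    [0,0,0.002,0,0,0,1],
    [0,0,0.002,0,0,0,1],
    [0,0,0,0,0,0,1]
  ]
}}

```text
t: 24.88
tcp_pos: [0.4652, 0.3993, 0.1914]
tool_rot: [0.855, 0.519, -0.001, 0.002]
force: [0.2, 0.2, -0.4]
finger_gap: 0.103
gripper_force: 50.4
```

Call:
{"name": "apply_moves", "arguments": {
  "plan": [
    [0,0,0.003,0,0,0,1],
    [0,0,0.003,0,0,0,1],
    [0,0,0.003,0,0,0,1],
    [0,0,0.002,0,0,0,1],
    [0,0,0.001,0,0,0,1],
    [0,0,0,0,0,0,1]
  ]
}}

```text
t: 25.62
tcp_pos: [0.4654, 0.3993, 0.1796]
tool_rot: [0.855, 0.519, -0.001, 0.002]
force: [0.1, -0.5, -1.0]
finger_gap: 0.1
gripper_force: 50.4
```

Call:
{"name": "apply_moves", "arguments": {
  "plan": [
    [0,0,0.001,0,0,0,1],
    [0,0,0.001,0,0,0,1],
    [0,0,0,0,0,0,1]
  ]
}}

```text
t: 26.0
tcp_pos: [0.4653, 0.3993, 0.1775]
tool_rot: [0.855, 0.519, -0.001, 0.002]
force: [-0.0, -0.1, -0.5]
finger_gap: 0.102
gripper_force: 50.4
```

Call:
{"name": "apply_moves", "arguments": {
  "plan": [
    [0,0,0.001,0,0,0,1],
    [0,0,0,0,0,0,1]
  ]
}}

```text
t: 26.25
tcp_pos: [0.4655, 0.3993, 0.1774]
tool_rot: [0.855, 0.519, -0.001, 0.003]
force: [-0.8, -1.4, 3.7]
finger_gap: 0.099
gripper_force: 51.0
```

Call:
{"name": "apply_moves", "arguments": {
  "plan": [
    [0,0,0.0007,0,0,0,1],
    [0,0,0,0,0,0,1],
    [0,0,0,0,0,0,1],
    [0,0,0,0,0,0,1]
  ]
}}

```text
t: 26.75
tcp_pos: [0.4655, 0.3993, 0.1773]
tool_rot: [0.855, 0.519, -0.001, 0.003]
force: [-2.7, -1.7, 8.3]
finger_gap: 0.101
gripper_force: 51.7
```

Call:
{"name": "apply_moves", "arguments": {
  "plan": [
    [0,0,-0.0005,0,0,0,0.4],
    [0,0,0,0,0,0,0.4],
    [0,0,0,0,0,0,0.4],
    [0,0,-0.03,0,0,0,0.4],
    [0,0,-0.05,0,0,0,-1],
    [-0.04,0,-0.03,0,0,0,-1],
    [-0.04,0,0,0,0,0,-1],
    [0,0,0,0,0,0,-1]
  ]
}}

```text
t: 27.75
tcp_pos: [0.4267, 0.3271, 0.287]
tool_rot: [0.855, 0.518, -0.002, 0.002]
force: [0.1, 0.4, 0.8]
finger_gap: 0.998
gripper_force: 0.0
```

```bash
python3 - <<'E'
from h import *
s=sense();c=cam('wrist',s);w=snapshot('wrist');save('w11',w);t=snapshot('top');save('t2',t)
cv2.imwrite('pics/w11c.png',cv2.resize(w[20:180,160:360,::-1],None,fx=3.7,fy=3.7))
print(s['tcp_pos'],-c[2].T@c[3])
h=cv2.cvtColor(w,cv2.COLOR_RGB2HSV).astype(int);H,S,V=h[...,0],h[...,1],h[...,2]
M=np.zeros(H.shape,bool);M[70:130,225:285]=True
k=blobs(M&(H<20)&(S>180)&(V>150),15)[0];g=ctr(k)[0];print(g,cv2.contourArea(k),onz(c,g,.193))
c=cam('top');h=cv2.cvtColor(t,cv2.COLOR_RGB2HSV).astype(int);H,S,V=h[...,0],h[...,1],h[...,2]
m=(S<70)&(V>90);M=np.zeros(m.shape,bool);M[175:235,175:345]=m[175:235,175:345]
for k in blobs(M,100): g=ctr(k);print('cup',g,onz(c,g[1],.068))
m=((H<8)|(H>172))&(S>150);M=np.zeros(m.shape,bool);M[110:170,185:240]=m[110:170,185:240]
for k in blobs(M,60): g=ctr(k);print('cap',g,onz(c,g[1],.075))
E
```

```text
[0.4267204  0.32707959 0.2870389 ] [0.46438827 0.40132648 0.4285235 ]
(255.49137336093858, 98.5272601794341) 241.5 [0.46473579 0.39912475 0.193     ]
cup ((321.2346072186836, 208.10987261146497), (321.3636474609375, 208.21212768554688), 10.516816139221191, 314.0) [ 0.41708319 -0.1879575   0.068     ]
cup ((259.01751592356686, 203.33970276008492), (259.06756591796875, 203.3918914794922), 10.43373966217041, 314.0) [0.42742746 0.002973   0.068     ]
cup ((231.04326923076923, 196.95673076923077), (231.0, 197.0), 10.440406799316406, 312.0) [0.4450915  0.08963076 0.068     ]
cup ((198.4382513661202, 196.51967213114753), (198.25, 196.5), 10.359274864196777, 305.0) [0.4441067  0.19063187 0.068     ]
cap ((208.35662784248473, 139.48474764281752), (208.3275909423828, 139.3275909423828), 10.362865447998047, 300.5) [0.62567676 0.16752335 0.075     ]
```

View pics/w11c.png

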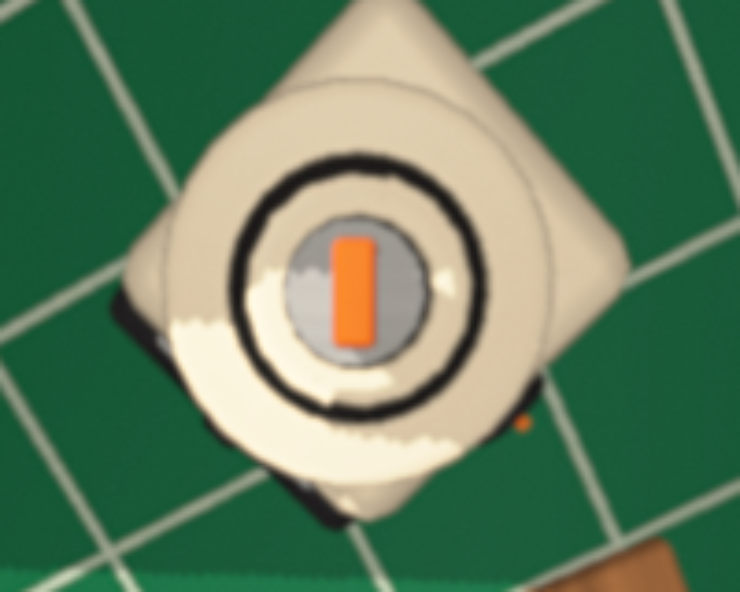

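View pics/t2.png

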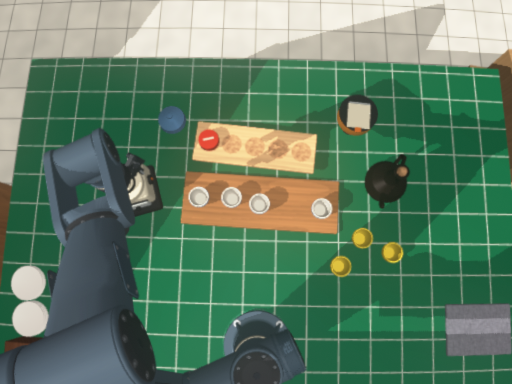

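The burr's steel top sits in the throat with its tab centred on it, at crop position (355,290). In the top view the red cap is on the slate at (208,139) and all four cups are still in place. Now the cups.

Call:
{"name": "apply_moves", "arguments": {
  "plan": [
    [0,0,0,0,0,-0.1425,-1],
    [0,0,0,0,0,-0.1425,-1],
    [0,0,0,0,0,-0.1425,-1],
    [0,0,0,0,0,-0.1425,-1],
    [-0.0548,0.001,0.01,0,0,0,-1],
    [-0.0548,0.001,0.02,0,0,0,-1],
    [-0.0548,0.001,0.02,0,0,0,-1],
    [-0.0548,0.001,0.02,0,0,0,-1]
  ],
  "force": 30
}}

```text
t: 28.85
tcp_pos: [0.4538, 0.1096, 0.2172]
tool_rot: [0.674, 0.739, -0.001, 0.003]
force: [0.7, -0.0, -0.5]
finger_gap: 0.997
gripper_force: 0.0
```

Call:
{"name": "apply_moves", "arguments": {
  "plan": [
    [0,0,0,0,0,0,-1],
    [0,0,0,0,0,0,-1]
  ]
}}

```text
t: 29.1
tcp_pos: [0.4532, 0.1111, 0.2178]
tool_rot: [0.675, 0.738, -0.001, 0.002]
force: [-0.0, 0.2, 0.1]
finger_gap: 0.994
gripper_force: 0.0
```

```bash
cat >> h.py <<'E'
MK=np.array([[.6296-.0067*i,.1736-.0748*i] for i in range(5)])
def cups(z=.068,amin=800):
    s=sense();c=cam('wrist',s);w=snapshot('wrist')
    h=cv2.cvtColor(w,cv2.COLOR_RGB2HSV).astype(int);m=(h[...,1]<60)&(h[...,2]>110)
    m[330:]=False
    print('tcp',s['tcp_pos'],'yaw',yaw(s),'cam',(-c[2].T@c[3])[:2])
    for k in blobs(m,amin):
        hu=cv2.convexHull(k);el=cv2.fitEllipse(hu);p=onz(c,el[0],z)
        print(np.round(el[0],1),np.round(el[1],1),np.round(p,4),'tool',np.round(tool(*(p-s['tcp_pos'])[:2],s),4))
    return w
def to(x,y):
    s=sense();print(s['tcp_pos'],yaw(s),'tool',np.round(tool(x-s['tcp_pos'][0],y-s['tcp_pos'][1],s),4),'gap',s['finger_gap'],s['force'])
E
python3 - <<'E'
from h import *
save('w12',cups())
E
```

```text
tcp [0.45318635 0.11109782 0.21777191] yaw 1.6606996097021598 cam [0.44521553 0.19412122]
[ 78.8 148.8] [247.9 337.2] [0.2579 0.1244 0.068 ] tool [ 0.0308 -0.1933 -0.0002]
[481.5 238.9] [101.7 188.8] [0.7428 0.0552 0.068 ] tool [-0.0816  0.2834  0.0005]
[255.3  96. ] [60.2 63.6] [0.446  0.1949 0.068 ] tool [ 0.0841  0.0003 -0.0004]
[248.2 188.2] [53.7 54.1] [0.4469 0.0956 0.068 ] tool [-0.0149 -0.0076  0.0001]
[228.8 250.6] [49.1 52. ] [0.4299 0.0128 0.068 ] tool [-0.0958 -0.032   0.0004]
```

Call:
{"name": "apply_moves", "arguments": {
  "plan": [
    [0.042,0,0,0,0,0,-1],
    [0.0418,0,0,0,0,0,-1],
    [0,0,0.05,0,0,0,-1],
    [0,0,0.05,0,0,0,-1],
    [0,0,0.02,0,0,0,-1],
    [0,0,0,0,0,0,-1],
    [0,0,0,0,0,0,-1]
  ]
}}

```text
t: 30.02
tcp_pos: [0.4456, 0.1947, 0.0984]
tool_rot: [0.674, 0.739, -0.001, 0.003]
force: [0.2, -0.1, 0.3]
finger_gap: 0.999
gripper_force: 0.0
```

```bash
python3 - <<'E'
from h import *
save('w13',cups()); to(.4455,.194)
E
```

```text
tcp [0.44555509 0.19465157 0.09842648] yaw 1.6631393604926916 cam [0.43707493 0.27767273]
[414.9  97.4] [188.9 285.4] [0.5349 0.2872 0.068 ] tool [ 0.0839  0.0975 -0.0002]
[ 71.  158.6] [194.2 328.4] [0.3211 0.2292 0.068 ] tool [ 0.0459 -0.1207 -0.0005]
[255.7 217.7] [86.2 86.7] [0.4456 0.1985 0.068 ] tool [ 0.0038  0.0004 -0.    ]
[245.2 331.4] [ 72.2 105.7] [0.4467 0.095  0.068 ] tool [-0.0994 -0.008   0.0005]
[0.44573378 0.19441677 0.09871064] 1.6626743745889403 tool [-0.0004 -0.0003  0.    ] gap 1.0013733985510547 [-1.10896936  0.16782008 -1.06029672]
```

View pics/w13.png

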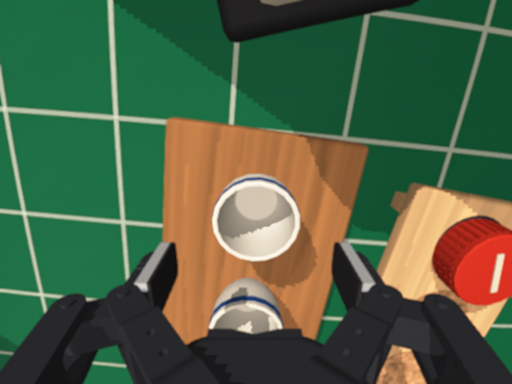

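Cup A is centred between the fingers near (256,220), and the cap stands on the slate at right. The path down is clear.

Call:
{"name": "apply_moves", "arguments": {
  "plan": [
    [0.0005,0,0.04,0,0,0,-1],
    [0,0,0.0245,0,0,0,-1],
    [0,0,0,0,0,0,-1],
    [0,0,0,0,0,0,1],
    [0,0,0,0,0,0,1],
    [0,0,0,0,0,0,1],
    [0,0,0,0,0,0,1],
    [0,0,0,0,0,0,1]
  ]
}}

```text
t: 31.08
tcp_pos: [0.4459, 0.1939, 0.0347]
tool_rot: [0.674, 0.738, -0.0, 0.003]
force: [-0.9, 0.2, 7.7]
finger_gap: 0.708
gripper_force: 31.9
```

Call:
{"name": "apply_moves", "arguments": {
  "plan": [
    [0,0,-0.005,0,0,0,1],
    [0,0,-0.04,0,0,0,1],
    [0,0,-0.06,0,0,0,1],
    [0,0,-0.04,0,0,0,1],
    [0,0,0,0,0,0,1]
  ]
}}

```text
t: 31.7
tcp_pos: [0.4467, 0.1948, 0.1814]
tool_rot: [0.674, 0.738, 0.002, 0.005]
force: [-0.6, -0.1, -0.9]
finger_gap: 0.712
gripper_force: 33.5
```

```bash
python3 - <<'E'
from h import *
w=snapshot('wrist');save('w14',w);to(*MK[1]);print(MK)
E
```

```text
[0.44513693 0.19448986 0.17946543] 1.661406294909095 tool [-0.1114  0.1684  0.0012] gap 0.7048530690173621 [ 0.63307332  0.32986118 -2.03539123]
[[ 0.6296  0.1736]
 [ 0.6229  0.0988]
 [ 0.6162  0.024 ]
 [ 0.6095 -0.0508]
 [ 0.6028 -0.1256]]
```

View pics/w14.png

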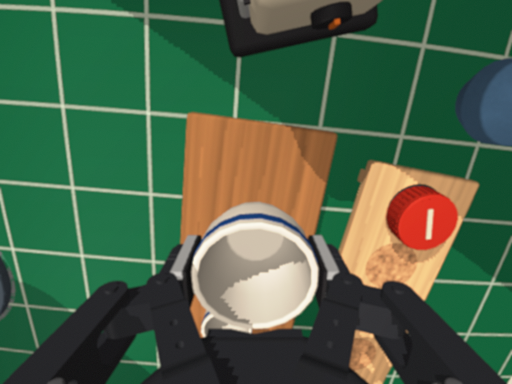

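Cup A is held upright and centred at about (254,270). Carrying it to cork 1.

Call:
{"name": "apply_moves", "arguments": {
  "plan": [
    [-0.0278,0.0421,0,0,0,0,1],
    [-0.0278,0.0421,0,0,0,0,1],
    [-0.0278,0.0421,0,0,0,0,1],
    [-0.0278,0.0421,0,0,0,0,1],
    [0,0,0.05,0,0,0,1],
    [0,0,0.05,0,0,0,1],
    [0,0,0.01,0,0,0,1],
    [0,0,0,0,0,0,1]
  ]
}}

```text
t: 32.75
tcp_pos: [0.6216, 0.0983, 0.0674]
tool_rot: [0.674, 0.738, -0.003, 0.001]
force: [0.4, 0.0, -0.6]
finger_gap: 0.707
gripper_force: 33.4
```

```bash
python3 - <<'E'
from h import *
to(.6234,.1)
E
```

```text
[0.62164622 0.09830568 0.06739558] 1.6614087797869366 tool [ 0.0015  0.0019 -0.    ] gap 0.7067948086830561 [ 0.39657107  0.01983294 -0.6303809 ]
```

Call:
{"name": "apply_moves", "arguments": {
  "plan": [
    [0.0005,0.001,0.003,0,0,0,1],
    [0,0,0.0015,0,0,0,1],
    [0,0,0.001,0,0,0,1],
    [0,0,0,0,0,0,1]
  ]
}}

```text
t: 33.25
tcp_pos: [0.6237, 0.0989, 0.0637]
tool_rot: [0.674, 0.738, -0.001, 0.002]
force: [0.3, 0.2, -1.3]
finger_gap: 0.708
gripper_force: 33.4
```

Call:
{"name": "apply_moves", "arguments": {
  "plan": [
    [0,0,0.001,0,0,0,1],
    [0,0,0.001,0,0,0,1],
    [0,0,0,0,0,0,1]
  ]
}}

```text
t: 33.62
tcp_pos: [0.6235, 0.0988, 0.0618]
tool_rot: [0.674, 0.738, -0.002, 0.002]
force: [-1.1, 0.0, 4.5]
finger_gap: 0.707
gripper_force: 33.8
```

Call:
{"name": "apply_moves", "arguments": {
  "plan": [
    [0,0,0,0,0,0,-1],
    [0,0,0,0,0,0,-1],
    [0,0,0,0,0,0,-1],
    [0,0,0,0,0,0,-1],
    [0,0,-0.03,0,0,0,-1],
    [0,0,-0.06,0,0,0,-1],
    [0,0,-0.06,0,0,0,-1],
    [0,0,0,0,0,0,-1]
  ]
}}

```text
t: 34.62
tcp_pos: [0.6272, 0.0997, 0.2173]
tool_rot: [0.674, 0.738, 0.003, 0.007]
force: [0.8, 0.4, -0.5]
finger_gap: 1.003
gripper_force: 0.0
```

Call:
{"name": "apply_moves", "arguments": {
  "plan": [
    [-0.0183,-0.0445,0,0,0,0,-1],
    [-0.0183,-0.0445,0,0,0,0,-1],
    [-0.0183,-0.0445,0,0,0,0,-1],
    [-0.0183,-0.0445,0,0,0,0,-1],
    [0,0,0,0,0,0,-1],
    [0,0,0,0,0,0,-1]
  ]
}}

```text
t: 35.38
tcp_pos: [0.4532, 0.0105, 0.2112]
tool_rot: [0.675, 0.738, -0.002, 0.002]
force: [0.8, 0.1, -0.4]
finger_gap: 0.998
gripper_force: 0.0
```

```bash
cat >> h.py <<'E'
def topcups():
    c=cam('top');t=snapshot('top');h=cv2.cvtColor(t,cv2.COLOR_RGB2HSV).astype(int);H,S,V=h[...,0],h[...,1],h[...,2]
    m=(S<60)&(V>100);M=np.zeros(m.shape,bool);M[115:240,175:345]=m[115:240,175:345]
    for k in blobs(M,100):
        e=ctr(k);z=.068 if e[1][1]>178 else .095
        if e[2]<16: print('top',np.round(e[1],1),round(e[2],1),e[3],np.round(onz(c,e[1],z),4))
    return t
E
python3 - <<'E'
from h import *
save('w15',cups());save('t3',topcups())
E
```

```text
tcp [0.45316137 0.01049309 0.21120851] yaw 1.6606658587641017 cam [0.44515434 0.09359388]
[ 77.1 149.8] [244.2 341. ] [0.2601 0.024  0.068 ] tool [ 0.0308 -0.191  -0.0003]
[449.1 195.8] [144.8 238.6] [0.6759 0.0087 0.068 ] tool [-2.170e-02  2.217e-01  2.000e-04]
[256.1  97.1] [61.5 64.6] [0.4469 0.0932 0.068 ] tool [ 0.083   0.0012 -0.0004]
[233.2 177.2] [55.4 56.2] [0.4296 0.0083 0.068 ] tool [-0.     -0.0236 -0.    ]
[217.2 310.3] [45.4 55.7] [ 0.4201 -0.176   0.068 ] tool [-0.1828 -0.0497  0.0009]
top [321.1 208. ] 10.3 303.0 [ 0.4176 -0.1873  0.068 ]
top [230.4 139.7] 10.3 161.0 [0.62   0.0964 0.095 ]
top [210.5 199. ] 14.1 152.5 [0.4373 0.1524 0.068 ]
```

Call:
{"name": "apply_moves", "arguments": {
  "plan": [
    [0.0415,0.0006,0,0,0,0,-1],
    [0.0412,0.0006,0,0,0,0,-1],
    [0,0,0.05,0,0,0,-1],
    [0,0,0.05,0,0,0,-1],
    [0,0,0.012,0,0,0,-1],
    [0,0,0,0,0,0,-1],
    [0,0,0,0,0,0,-1]
  ]
}}

```text
t: 36.35
tcp_pos: [0.448, 0.0924, 0.1003]
tool_rot: [0.674, 0.738, -0.001, 0.003]
force: [-0.7, 0.1, 0.7]
finger_gap: 1.0
gripper_force: 0.0
```

```bash
python3 - <<'E'
from h import *
save('w16',cups()); to(.4469,.0932)
E
```

```text
tcp [0.44800508 0.09244145 0.10029071] yaw 1.6612840432523241 cam [0.43954815 0.17556923]
[ 70.2 159.8] [180.7 332.7] [0.3218 0.1259 0.068 ] tool [ 0.0447 -0.1226 -0.0007]
[253.8 215.8] [85.5 86. ] [0.4467 0.0967 0.068 ] tool [ 0.0044 -0.0009 -0.    ]
[222.7 311.7] [61.7 75.5] [0.4294 0.0099 0.068 ] tool [-0.0805 -0.026   0.0004]
[518.2 246.8] [74.9 99.7] [0.6516 0.0879 0.068 ] tool [-0.0229  0.2024  0.0008]
[495.4 235.8] [ 80.1 100.4] [0.6285 0.0958 0.068 ] tool [-0.013   0.18    0.0007]
[0.4479625  0.09243703 0.10049422] 1.6612213909218696 tool [ 0.0009 -0.001  -0.    ] gap 0.9975115274601865 [ 0.10502378 -0.1362008  -0.91404215]
```

Call:
{"name": "apply_moves", "arguments": {
  "plan": [
    [0.0008,-0.0009,0.04,0,0,0,-1],
    [0,0,0.026,0,0,0,-1],
    [0,0,0,0,0,0,-1],
    [0,0,0,0,0,0,1],
    [0,0,0,0,0,0,1],
    [0,0,0,0,0,0,1],
    [0,0,0,0,0,0,1],
    [0,0,0,0,0,0,1]
  ]
}}

```text
t: 37.4
tcp_pos: [0.4468, 0.0928, 0.0348]
tool_rot: [0.674, 0.738, -0.001, 0.003]
force: [0.3, 0.4, 6.1]
finger_gap: 0.719
gripper_force: 31.8
```

Call:
{"name": "apply_moves", "arguments": {
  "plan": [
    [0,0,-0.005,0,0,0,1],
    [0,0,-0.04,0,0,0,1],
    [0,0,-0.06,0,0,0,1],
    [0,0,-0.04,0,0,0,1],
    [0,0,0,0,0,0,1],
    [0,0,0,0,0,0,1]
  ]
}}

```text
t: 38.15
tcp_pos: [0.4447, 0.0937, 0.178]
tool_rot: [0.674, 0.738, -0.002, 0.002]
force: [0.3, 0.0, -0.4]
finger_gap: 0.721
gripper_force: 33.5
```

```bash
python3 - <<'E'
from h import *
to(.6167,.0252);s=sense();c=cam('wrist',s);w=cups(.095);save('w17',w)
E
```

```text
[0.44468722 0.09365025 0.17796924] 1.6613378780434687 tool [-0.0837  0.1651  0.0004] gap 0.7209700236931729 [ 0.25138298  0.00655335 -0.41934098]
tcp [0.44468722 0.09365025 0.17796924] yaw 1.6613378780434687 cam [0.43676646 0.17675764]
[ 71.4 149.6] [269.1 361.5] [0.2857 0.1215 0.095 ] tool [ 0.0421 -0.1559 -0.0002]
[254.5 273.8] [109.6 127.8] [0.4515 0.013  0.095 ] tool [-0.081  -0.0005  0.0004]
[454.7 206.8] [ 66.7 112.7] [0.6273 0.1    0.095 ] tool [-0.0101  0.1824 -0.    ]
```

Call:
{"name": "apply_moves", "arguments": {
  "plan": [
    [-0.0209,0.0414,0,0,0,0,1],
    [-0.0209,0.0414,0,0,0,0,1],
    [-0.0209,0.0414,0,0,0,0,1],
    [-0.0209,0.0414,0,0,0,0,1],
    [0,0,0,0,0,0,1],
    [0,0,0.05,0,0,0,1],
    [0,0,0.02,0,0,0,1],
    [0,0,0,0,0,0,1]
  ]
}}

```text
t: 39.2
tcp_pos: [0.6143, 0.0257, 0.105]
tool_rot: [0.674, 0.738, -0.004, -0.002]
force: [0.4, 0.2, -1.5]
finger_gap: 0.72
gripper_force: 33.5
```

```bash
python3 - <<'E'
from h import *
to(.6167,.0252)
E
```

```text
[0.61429111 0.02565469 0.1049606 ] 1.6615190127278414 tool [-0.0007  0.0024 -0.    ] gap 0.7202678216083902 [ 0.41619143  0.24146486 -1.5249828 ]
```

Call:
{"name": "apply_moves", "arguments": {
  "plan": [
    [-0.0005,0.0015,0.025,0,0,0,1],
    [0,0,0.013,0,0,0,1],
    [0,0,0.002,0,0,0,1],
    [0,0,0.001,0,0,0,1],
    [0,0,0.001,0,0,0,1],
    [0,0,0,0,0,0,1]
  ]
}}

```text
t: 39.95
tcp_pos: [0.6199, 0.0243, 0.0671]
tool_rot: [0.674, 0.738, -0.002, 0.002]
force: [0.2, 0.4, -1.2]
finger_gap: 0.719
gripper_force: 33.5
```

Call:
{"name": "apply_moves", "arguments": {
  "plan": [
    [0,0,0.002,0,0,0,1],
    [0,0,0.001,0,0,0,1],
    [0,0,0,0,0,0,1]
  ]
}}

```text
t: 40.33
tcp_pos: [0.6194, 0.0243, 0.0633]
tool_rot: [0.674, 0.738, -0.002, 0.002]
force: [0.4, 0.6, -0.7]
finger_gap: 0.716
gripper_force: 33.5
```

```bash
python3 - <<'E'
from h import *
to(.6167,.0252)
E
```

```text
[0.61942444 0.0243258  0.06334699] 1.6612319994387619 tool [ 0.0011 -0.0026 -0.    ] gap 0.716361789402357 [ 0.44766196  0.60346511 -0.6618819 ]
```

Call:
{"name": "apply_moves", "arguments": {
  "plan": [
    [0.0005,-0.001,0.001,0,0,0,1],
    [0,0,0.001,0,0,0,1],
    [0,0,0,0,0,0,1]
  ]
}}

```text
t: 40.7
tcp_pos: [0.6183, 0.0248, 0.0619]
tool_rot: [0.674, 0.738, -0.002, 0.002]
force: [-1.4, -0.4, 2.2]
finger_gap: 0.719
gripper_force: 33.8
```

Call:
{"name": "apply_moves", "arguments": {
  "plan": [
    [0,0,0,0,0,0,-1],
    [0,0,0,0,0,0,-1],
    [0,0,0,0,0,0,-1],
    [0,0,0,0,0,0,-1],
    [0,0,-0.03,0,0,0,-1],
    [0,0,-0.06,0,0,0,-1],
    [0,0,-0.06,0,0,0,-1],
    [0,0,0,0,0,0,-1]
  ]
}}

```text
t: 41.7
tcp_pos: [0.6222, 0.0251, 0.2175]
tool_rot: [0.674, 0.738, 0.002, 0.007]
force: [-0.3, 0.3, -0.2]
finger_gap: 1.001
gripper_force: 0.0
```

Call:
{"name": "apply_moves", "arguments": {
  "plan": [
    [-0.0213,-0.0474,0,0,0,0,-1],
    [-0.0213,-0.0474,0,0,0,0,-1],
    [-0.0213,-0.0474,0,0,0,0,-1],
    [-0.0213,-0.0474,0,0,0,0,-1],
    [0,0,0,0,0,0,-1],
    [0,0,0,0,0,0,-1]
  ]
}}

```text
t: 42.45
tcp_pos: [0.4377, -0.0766, 0.2117]
tool_rot: [0.675, 0.738, -0.002, 0.002]
force: [0.5, -0.2, 0.2]
finger_gap: 1.002
gripper_force: 0.0
```

```bash
python3 - <<'E'
from h import *
save('w18',cups());save('t4',topcups())
E
```

```text
tcp [ 0.43771662 -0.07661832  0.21167679] yaw 1.6604522370998531 cam [0.42972138 0.00648031]
[ 73.7 147.8] [277.7 334. ] [ 0.2409 -0.0613  0.068 ] tool [ 0.0329 -0.1946 -0.0003]
[455.7 193. ] [175.5 260.2] [ 0.6676 -0.0747  0.068 ] tool [-1.860e-02  2.292e-01  2.000e-04]
[253.9  96.7] [61.2 64.6] [0.4292 0.0063 0.068 ] tool [ 0.0834 -0.001  -0.0004]
[482.2  15.3] [64.7 67.9] [0.6383 0.1027 0.068 ] tool [ 0.1606  0.2158 -0.0007]
[262.3 291.4] [121.6 156.6] [ 0.4609 -0.2276  0.068 ] tool [-0.1524  0.0096  0.0008]
top [254.4 141.8] 10.4 305.0 [0.6149 0.0221 0.095 ]
top [230.5 139.8] 10.4 301.0 [0.6197 0.0959 0.095 ]
top [320.7 208.5] 10.9 257.0 [ 0.4162 -0.1859  0.068 ]
```

Call:
{"name": "apply_moves", "arguments": {
  "plan": [
    [0.0415,-0.0005,0,0,0,0,-1],
    [0.0415,-0.0005,0,0,0,0,-1],
    [0,0,0.05,0,0,0,-1],
    [0,0,0.05,0,0,0,-1],
    [0,0,0.012,0,0,0,-1],
    [0,0,0,0,0,0,-1],
    [0,0,0,0,0,0,-1]
  ]
}}

```text
t: 43.42
tcp_pos: [0.4303, 0.0053, 0.1007]
tool_rot: [0.674, 0.738, -0.001, 0.003]
force: [-0.0, 0.7, 0.4]
finger_gap: 1.002
gripper_force: 0.0
```

```bash
python3 - <<'E'
from h import *
save('w19',cups()); to(.4292,.0063)
E
```

```text
tcp [0.43029294 0.00529684 0.10068522] yaw 1.661443184120492 cam [0.42184344 0.08851323]
[ 90.9 126.2] [212.2 350.2] [0.3201 0.0619 0.068 ] tool [ 0.0664 -0.1046 -0.0008]
[254.  215.2] [85.3 86.1] [0.4291 0.0099 0.068 ] tool [ 0.0046 -0.0008 -0.    ]
[493.3 215.1] [52.6 71.6] [0.6027 0.0248 0.068 ] tool [0.0038 0.1735 0.0005]
[0.43024368 0.00523316 0.10085677] 1.6613012145375468 tool [ 0.0012 -0.0009 -0.    ] gap 1.000910387210939 [ 0.47639423  0.01619534 -0.14046124]
```

Call:
{"name": "apply_moves", "arguments": {
  "plan": [
    [0.001,-0.0009,0.04,0,0,0,-1],
    [0,0,0.0262,0,0,0,-1],
    [0,0,0,0,0,0,-1],
    [0,0,0,0,0,0,1],
    [0,0,0,0,0,0,1],
    [0,0,0,0,0,0,1],
    [0,0,0,0,0,0,1],
    [0,0,0,0,0,0,1]
  ]
}}

```text
t: 44.48
tcp_pos: [0.4291, 0.0058, 0.035]
tool_rot: [0.674, 0.738, -0.001, 0.004]
force: [0.7, -0.8, 7.2]
finger_gap: 0.721
gripper_force: 31.7
```

Call:
{"name": "apply_moves", "arguments": {
  "plan": [
    [0,0,-0.005,0,0,0,1],
    [0,0,-0.04,0,0,0,1],
    [0,0,-0.06,0,0,0,1],
    [0,0,-0.04,0,0,0,1],
    [0,0,0,0,0,0,1],
    [0,0,0,0,0,0,1]
  ]
}}

```text
t: 45.22
tcp_pos: [0.427, 0.0071, 0.1781]
tool_rot: [0.674, 0.738, -0.002, 0.002]
force: [-0.6, -0.4, -1.1]
finger_gap: 0.716
gripper_force: 33.7
```

```bash
python3 - <<'E'
from h import *
to(.610,-.0498)
E
```

```text
[0.42701938 0.00707093 0.17810581] 1.6612570681951133 tool [-0.0732  0.1771  0.0003] gap 0.7164931463702493 [-0.57489125 -0.41296093 -1.06788554]
```

Call:
{"name": "apply_moves", "arguments": {
  "plan": [
    [-0.0182,0.0441,0,0,0,0,1],
    [-0.0182,0.0441,0,0,0,0,1],
    [-0.0182,0.0441,0,0,0,0,1],
    [-0.0182,0.0441,0,0,0,0,1],
    [0,0,0,0,0,0,1],
    [0,0,0.05,0,0,0,1],
    [0,0,0.04,0,0,0,1],
    [0,0,0,0,0,0,1]
  ]
}}

```text
t: 46.22
tcp_pos: [0.6049, -0.0488, 0.0838]
tool_rot: [0.674, 0.738, -0.005, -0.004]
force: [0.7, 0.2, -1.5]
finger_gap: 0.72
gripper_force: 33.7
```

Call:
{"name": "apply_moves", "arguments": {
  "plan": [
    [0,0,0.015,0,0,0,1],
    [0,0,0.004,0,0,0,1],
    [0,0,0,0,0,0,1],
    [0,0,0,0,0,0,1]
  ]
}}

```text
t: 46.72
tcp_pos: [0.6108, -0.0504, 0.0707]
tool_rot: [0.674, 0.738, -0.001, 0.003]
force: [-0.1, 0.2, -2.1]
finger_gap: 0.718
gripper_force: 33.7
```

```bash
python3 - <<'E'
from h import *
to(.610,-.0498)
E
```

```text
[ 0.61075657 -0.050378    0.07066012] 1.661405389507776 tool [ 0.0006 -0.0007 -0.    ] gap 0.7179465179423397 [-0.08692472  0.18128553 -2.10654548]
```

Call:
{"name": "apply_moves", "arguments": {
  "plan": [
    [0,0,0.004,0,0,0,1],
    [0,0,0.002,0,0,0,1],
    [0,0,0.001,0,0,0,1],
    [0,0,0.001,0,0,0,1],
    [0,0,0,0,0,0,1]
  ]
}}

```text
t: 47.35
tcp_pos: [0.6101, -0.0502, 0.0621]
tool_rot: [0.674, 0.738, -0.002, 0.002]
force: [-1.8, 0.0, 3.5]
finger_gap: 0.719
gripper_force: 34.0
```

Call:
{"name": "apply_moves", "arguments": {
  "plan": [
    [0,0,0,0,0,0,-1],
    [0,0,0,0,0,0,-1],
    [0,0,0,0,0,0,-1],
    [0,0,0,0,0,0,-1],
    [0,0,-0.03,0,0,0,-1],
    [0,0,-0.06,0,0,0,-1],
    [0,0,-0.06,0,0,0,-1],
    [0,0,0,0,0,0,-1]
  ]
}}

```text
t: 48.35
tcp_pos: [0.6138, -0.0503, 0.2177]
tool_rot: [0.674, 0.738, 0.001, 0.008]
force: [0.5, 0.1, -0.3]
finger_gap: 1.0
gripper_force: 0.0
```

Call:
{"name": "apply_moves", "arguments": {
  "plan": [
    [-0.0292,-0.0506,0,0,0,0,-1],
    [-0.0292,-0.0506,0,0,0,0,-1],
    [-0.0292,-0.0506,0,0,0,0,-1],
    [-0.0292,-0.0506,0,0,0,0,-1],
    [0,0,0.05,0,0,0,-1],
    [0,0,0,0,0,0,-1],
    [0,0,0,0,0,0,-1]
  ]
}}

```text
t: 49.22
tcp_pos: [0.4195, -0.1843, 0.1625]
tool_rot: [0.674, 0.739, -0.002, 0.002]
force: [1.1, -0.7, 0.9]
finger_gap: 0.994
gripper_force: 0.0
```

```bash
python3 - <<'E'
from h import *
save('w20',cups());save('t5',topcups());to(.4189,-.1845)
E
```

```text
tcp [ 0.41951988 -0.1842696   0.16250953] yaw 1.6619899213117544 cam [ 0.41150233 -0.10120077]
[128.2 111.2] [212.1 304.5] [ 0.3061 -0.1219  0.068 ] tool [ 0.0724 -0.1073 -0.0004]
[254.4 191. ] [65.7 66.1] [ 0.4188 -0.1833  0.068 ] tool [ 0.0011 -0.0006 -0.    ]
[532.3  53.8] [ 85.1 148.7] [ 0.6367 -0.0427  0.068 ] tool [ 0.1212  0.2292 -0.0006]
[465.5 214.4] [ 91.1 383. ] [ 0.6257 -0.1886  0.068 ] tool [-2.310e-02  2.049e-01  1.000e-04]
[ 44.  249.6] [103.1 264.7] [ 0.2096 -0.2665  0.068 ] tool [-0.0628 -0.2165  0.0003]
[273.  276.7] [108.3 153.5] [ 0.4465 -0.2751  0.068 ] tool [-0.093   0.0186  0.0005]
top [230.6 140.4] 10.9 310.5 [0.6176 0.0956 0.095 ]
top [254.4 141.9] 10.4 307.0 [0.6145 0.0221 0.095 ]
top [278.5 145. ] 10.4 306.0 [ 0.6065 -0.0526  0.095 ]
[ 0.42031569 -0.18448769  0.1633139 ] 1.662779720620909 tool [ 0.0001 -0.0014 -0.    ] gap 0.9972672189745497 [-0.21211437  0.25221446  0.61703945]
```

Call:
{"name": "apply_moves", "arguments": {
  "plan": [
    [-0.0005,-0.0007,0.05,0,0,0,-1],
    [0,0,0.05,0,0,0,-1],
    [0,0,0.028,0,0,0,-1],
    [0,0,0,0,0,0,-1],
    [0,0,0,0,0,0,-1]
  ]
}}

```text
t: 49.95
tcp_pos: [0.4197, -0.1861, 0.0355]
tool_rot: [0.674, 0.739, -0.002, 0.003]
force: [-0.1, 0.7, -0.1]
finger_gap: 1.0
gripper_force: 0.0
```

Call:
{"name": "apply_moves", "arguments": {
  "plan": [
    [0,0,0,0,0,0,1],
    [0,0,0,0,0,0,1],
    [0,0,0,0,0,0,1],
    [0,0,0,0,0,0,1],
    [0,0,0,0,0,0,1]
  ]
}}

```text
t: 50.58
tcp_pos: [0.4195, -0.1862, 0.036]
tool_rot: [0.674, 0.738, -0.002, 0.004]
force: [0.3, 1.4, 7.8]
finger_gap: 0.706
gripper_force: 30.8
```

Call:
{"name": "apply_moves", "arguments": {
  "plan": [
    [0,0,-0.005,0,0,0,1],
    [0,0,-0.04,0,0,0,1],
    [0,0,-0.06,0,0,0,1],
    [0,0,-0.04,0,0,0,1],
    [0,0,0,0,0,0,1],
    [0,0,0,0,0,0,1]
  ]
}}

```text
t: 51.32
tcp_pos: [0.4177, -0.1843, 0.179]
tool_rot: [0.674, 0.738, -0.002, 0.001]
force: [0.1, -0.0, -2.1]
finger_gap: 0.704
gripper_force: 33.4
```

```bash
python3 - <<'E'
from h import *
to(.6033,-.1246)
E
```

```text
[ 0.41766802 -0.18431522  0.17895207] 1.661237334167967 tool [ 0.0427  0.1903 -0.0003] gap 0.7038442964395979 [ 8.68774106e-02 -2.33066280e-04 -2.07367339e+00]
```

Call:
{"name": "apply_moves", "arguments": {
  "plan": [
    [0.0106,0.0474,0,0,0,0,1],
    [0.0106,0.0474,0,0,0,0,1],
    [0.0106,0.0474,0,0,0,0,1],
    [0.0106,0.0474,0,0,0,0,1],
    [0,0,0,0,0,0,1],
    [0,0,0.05,0,0,0,1],
    [0,0,0.04,0,0,0,1],
    [0,0,0,0,0,0,1]
  ]
}}

```text
t: 52.32
tcp_pos: [0.5985, -0.1247, 0.0842]
tool_rot: [0.675, 0.738, -0.004, -0.004]
force: [-0.2, 0.5, -0.8]
finger_gap: 0.702
gripper_force: 33.5
```

Call:
{"name": "apply_moves", "arguments": {
  "plan": [
    [0,0,0.015,0,0,0,1],
    [0,0,0.004,0,0,0,1],
    [0,0,0,0,0,0,1],
    [0,0,0,0,0,0,1]
  ]
}}

```text
t: 52.82
tcp_pos: [0.6041, -0.1263, 0.0711]
tool_rot: [0.674, 0.738, -0.001, 0.003]
force: [-0.2, 0.1, -1.1]
finger_gap: 0.708
gripper_force: 33.5
```

```bash
python3 - <<'E'
from h import *
to(.6033,-.1246)
E
```

```text
[ 0.60407702 -0.12629122  0.0710531 ] 1.6614009416727638 tool [ 0.0018 -0.0006 -0.    ] gap 0.7081909150543018 [-0.17919099  0.142185   -1.1175999 ]
```

Call:
{"name": "apply_moves", "arguments": {
  "plan": [
    [0.0008,0,0.004,0,0,0,1],
    [0,0,0.002,0,0,0,1],
    [0,0,0.001,0,0,0,1],
    [0,0,0.001,0,0,0,1],
    [0,0,0,0,0,0,1]
  ]
}}

```text
t: 53.45
tcp_pos: [0.6033, -0.1251, 0.063]
tool_rot: [0.674, 0.738, -0.002, 0.002]
force: [-2.2, 0.6, 4.7]
finger_gap: 0.7
gripper_force: 33.9
```

Call:
{"name": "apply_moves", "arguments": {
  "plan": [
    [0,0,0,0,0,0,-1],
    [0,0,0,0,0,0,-1],
    [0,0,0,0,0,0,-1],
    [0,0,0,0,0,0,-1],
    [0,0,-0.03,0,0,0,-1],
    [0,0,-0.06,0,0,0,-1],
    [0,0,-0.06,0,0,0,-1],
    [0,0,-0.05,0,0,0,-1]
  ]
}}

```text
t: 54.45
tcp_pos: [0.6035, -0.1244, 0.2646]
tool_rot: [0.674, 0.738, -0.001, 0.003]
force: [0.4, 0.3, -0.6]
finger_gap: 1.002
gripper_force: 0.0
```

Call:
{"name": "apply_moves", "arguments": {
  "plan": [
    [0.0287,-0.04,0,0,0,0,-1],
    [0.0287,-0.04,0,0,0,0,-1],
    [0.0287,-0.04,0,0,0,0,-1],
    [0.0287,-0.04,0,0,0,0,-1],
    [0,0,0,0,0,0,-1],
    [0,0,0,0,0,0,-1]
  ]
}}

```text
t: 55.2
tcp_pos: [0.4346, -0.0248, 0.262]
tool_rot: [0.674, 0.738, -0.001, 0.003]
force: [0.1, -0.6, -0.4]
finger_gap: 1.001
gripper_force: 0.0
```

```bash
cat > chk.py <<'E'
from h import *
t=topcups();c=cam('top')
h=cv2.cvtColor(t,cv2.COLOR_RGB2HSV).astype(int);H,S,V=h[...,0],h[...,1],h[...,2]
m=((H<8)|(H>172))&(S>150);M=np.zeros(m.shape,bool);M[110:170,185:240]=m[110:170,185:240]
for k in blobs(M,60): g=ctr(k);print('cap',np.round(g[1],1),g[2:],onz(c,g[1],.075))
# expected top-camera rim centres for centred cups / cap, marks from the top view
m1=np.array([.6219,.0973]);d=np.array([-.0067,-.0748])
for i in range(5):
    p=m1+d*(i-1);print(i,'mark',p,'rim px',proj(c,[*p,.095 if i else .075]))
for n in('scene',):
    c2=cam(n);im=snapshot(n);hh=cv2.cvtColor(im,cv2.COLOR_RGB2HSV).astype(int);mm=(hh[...,1]<60)&(hh[...,2]>120);mm[:160]=False
    for k in blobs(mm,60)[:8]: e=cv2.fitEllipse(k) if len(k)>5 else None;print(n,cv2.boundingRect(k),cv2.contourArea(k))
    for i in range(1,5):
        p=m1+d*(i-1);print(n,i,proj(c2,[*p,.095]),proj(c2,[*p,.045]))
E
python3 chk.py
```

```text
top [230.5 139.8] 10.4 302.0 [0.6197 0.0959 0.095 ]
top [278.5 144.5] 10.1 145.5 [ 0.608  -0.0525  0.095 ]
cap [208.3 139.3] (10.410606384277344, 302.5) [0.62578752 0.16763798 0.075     ]
0 mark [0.6286 0.1721] rim px [206.92750071 138.40809695]
1 mark [0.6219 0.0973] rim px [230.09597754 139.05147974]
2 mark [0.6152 0.0225] rim px [254.22554633 141.67039736]
3 mark [ 0.6085 -0.0523] rim px [278.44174437 144.33014408]
4 mark [ 0.6018 -0.1271] rim px [302.69134421 147.02516362]
scene (0, 160, 507, 224) 14516.5
scene (403, 195, 109, 189) 10604.5
scene (245, 193, 85, 52) 1602.0
scene (176, 252, 90, 56) 1187.0
scene (312, 160, 37, 10) 214.5
scene (246, 242, 25, 14) 141.0
scene (0, 160, 129, 111) 138.0
scene 1 [317.74321874 197.79758952] [316.27894443 212.66529998]
scene 2 [299.07160652 208.90865152] [298.02479368 224.06987675]
scene 3 [278.86346142 220.9382023 ] [278.30662109 236.39461295]
scene 4 [256.91431566 234.00901209] [256.93460826 249.75951477]
```

Call:
{"name": "apply_moves", "arguments": {
  "plan": [
    [0.055,0,0,0,0,0,-1],
    [0.055,0,0,0,0,0,-1],
    [0.055,0,0,0,0,0,-1],
    [0.055,0,0,0,0,0,-1],
    [0.055,0,0,0,0,0,-1],
    [0.04,0,0,0,0,0,-1],
    [0,0,0,0,0,0,-1]
  ]
}}

```text
t: 56.18
tcp_pos: [0.4061, 0.2918, 0.2594]
tool_rot: [0.673, 0.74, -0.001, 0.002]
force: [1.2, -0.6, -0.2]
finger_gap: 0.999
gripper_force: 0.0
```

```bash
python3 chk.py | grep -v scene; python3 - <<'E'
from h import *
s=sense();c=cam('wrist',s);w=snapshot('wrist');h=cv2.cvtColor(w,cv2.COLOR_RGB2HSV).astype(int);H,S,V=h[...,0],h[...,1],h[...,2]
print(s['tcp_pos'],proj(c,[.466,.399,.193]))
k=blobs((H<20)&(S>180)&(V>150),60)
for q in k[:4]:print(ctr(q),onz(c,ctr(q)[0],.193))
im0=cv2.imread('pics/t0.png').astype(int)[:,:,::-1];t=snapshot('top').astype(int)
for n,(x0,y0,x1,y1) in dict(jebena=(360,150,415,210),hopper=(335,90,380,138),bowl=(155,103,190,135)).items(): print(n,np.abs(im0-t)[y0:y1,x0:x1].mean())
E
```

```text
top [254.2 141.9] 10.3 300.5 [0.6145 0.0224 0.095 ]
top [230.6 139.8] 10.3 300.0 [0.6196 0.0956 0.095 ]
top [302.5 148. ] 10.3 294.5 [ 0.5987 -0.1265  0.095 ]
top [278.8 145. ] 10.2 288.0 [ 0.6062 -0.0533  0.095 ]
cap [208.3 139.3] (10.362865447998047, 301.5) [0.62567676 0.16752335 0.075     ]
0 mark [0.6286 0.1721] rim px [206.92750071 138.40809695]
1 mark [0.6219 0.0973] rim px [230.09597754 139.05147974]
2 mark [0.6152 0.0225] rim px [254.22554633 141.67039736]
3 mark [ 0.6085 -0.0523] rim px [278.44174437 144.33014408]
4 mark [ 0.6018 -0.1271] rim px [302.69134421 147.02516362]
[0.40578698 0.28926173 0.25933235] [354.03773284  67.0882567 ]
((400.4644458027709, 256.1669722901385), (400.3058166503906, 254.9514617919922), 25.023954391479492, 1636.0) [0.54022385 0.25030322 0.193     ]
((349.2422360248447, 66.96031746031746), (348.5, 67.5), 19.300357818603516, 483.0) [0.46257394 0.39872525 0.193     ]
jebena 3.867070707070707
hopper 18.985185185185184
bowl 0.45416666666666666
```

```bash
python3 - <<'E'
from h import *
ims={n:cv2.imread(f'pics/{n}.png')[:,:,::-1] for n in('t0','t2')};ims['now']=snapshot('top')
for n,t in ims.items():
    h=cv2.cvtColor(t,cv2.COLOR_RGB2HSV).astype(int);M=np.zeros(h.shape[:2],bool);M[85:140,330:385]=((h[...,1]<70)&(h[...,2]>130))[85:140,330:385]
    for k in blobs(M,60):print(n,ctr(k))
    G=np.zeros(M.shape,bool);G[80:145,325:390]=((h[...,2]<60)|((h[...,0]<18)&(h[...,1]>140)))[80:145,325:390]
    for k in blobs(G,150):print(n,'body',ctr(k)[1:])
E
```

```text
t0 ((358.326318999695, 114.81030802073802), (358.5107421875, 115.3763427734375), 16.41293716430664, 546.5)
t2 ((358.4264611432241, 114.86705202312139), (359.0, 115.0), 16.40131950378418, 519.0)
t2 body ((356.9432373046875, 115.14385986328125), 20.37456512451172, 412.0)
now ((358.4050836550836, 114.87258687258688), (359.0, 115.0), 16.40131950378418, 518.0)
now body ((357.1058044433594, 115.47327423095703), 20.318580627441406, 395.0)
```

The hopper hasn't moved; the difference was only a shadow. Handing the job in.

```bash
python3 -c "
from station import *
print(sign_off())"
```

```text
the job is handed in; nothing more can be done
None
```

I handed the job in at about 56 s; no verdict came back. The cap stands on the slate round, the burr is seated in the neck, and the four cups stand on corks 1–4, each 2–3 mm off centre by the cameras. The jebena, hopper and sugar bowl look unmoved.

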